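# Raise the honey bay's sash to the red mark

## Task

The honey jar stands behind one of the cabinet's two counterweighted glass sashes: with just the tips of your fingers, push that sash smoothly up from beneath its lip until the lip is level with the red mark on the middle post (within a centimetre), let it stay there, and draw your hand clear. Do not pinch the lip or touch its black top strip, and do not fling the sash. Leave the other sash as it is, and leave the jars and everything else standing where they are.

Things in the scene. Friction and masses are not known exactly. Their poses are not given: they have to be found in the camera images.
- cabinet: fixed wooden cabinet, 105 deep, 410 wide, 439 high. Origin: centre of its underside, on the worktop; x points from its front to its back, y to the robot's left, z up. Two bays (centres y = +95 and -95 mm, floors 85 mm up), each behind a white-framed glass sash that slides straight up between wooden posts. Posts and the solid plinth below have their front at x = -52 mm.
- left_sash (a joint): height of the left sash (robot's left, +y) above fully shut, m; 0 shut, 0.17 fully up. Starts 0 to 0.03. Hidden counterweights balance the sash: it stays at whatever height it is left, and takes about 3.5 N (plus a little with speed) to slide up or down.
- right_sash (a joint): the same for the right sash (-y).
- left_lip (a point): mid front edge of the left sash's lip: aluminium ledge 10 mm thick (point at mid thickness; underside 5 mm lower), 150 long, standing out 30 mm from the sash's face. Underside 127 mm above the worktop when shut; free space before and below it; the sash reaches 40 mm below the underside. Black rubber strip (26 x 144 x 4) on its top: not to be touched. Axes as the cabinet's.
- right_lip (a point): mid front edge of the right sash's lip: aluminium ledge 10 mm thick (point at mid thickness; underside 5 mm lower), 150 long, standing out 30 mm from the sash's face. Underside 127 mm above the worktop when shut; free space before and below it; the sash reaches 40 mm below the underside. Black rubber strip (26 x 144 x 4) on its top: not to be touched. Axes as the cabinet's.
- mark (a point): centre of the red marker on the middle post between the sashes: a red pointer bar 28 mm wide, 10 mm high, on a small black rider 26 mm high, 10 mm proud of the post; fixed for this job. Its height differs each time, between 220 and 272 mm above the worktop. Axes as the cabinet's.
- honey_jar: glass jar of honey with a dark lid, 65 mm across, 86 high, standing in one of the two bays (either one); origin at the centre of its underside.
- spice_jar: glass spice jar with a red lid, 45 mm across, 106 high, standing in the other bay; origin at the centre of its underside.
- pepper_mill: turned wooden pepper mill, 58 mm across, 170 high, standing to the left of the cabinet; origin at the centre of its underside.
- egg_cup: blue egg cup, 49 mm across, 60 high, to the left of the cabinet; origin at the centre of its underside.
- mug: white mug with a flower pattern and a handle, 82 x 114 mm, 91 high, to the right of the cabinet; origin at the centre of its underside.
- lemon: yellow lemon, 71 x 53 x 51 mm, on the worktop at the right; origin at its underside.

How it is judged:
By the outcome, as a careful person would: the job done as asked, in the order asked, and still so for the second after the job is handed in, with the robot touching nothing.
It also fails if it takes over 35 s, if anything falls off the work surface, if the arm or the gripper's body presses on something with over 40 N, if the wrist force passes 120 N, or if a joint passes its speed limit or range.

## Robot

A 6-joint arm with a two-finger parallel gripper is mounted at the origin on a cart in front of the work surface, level with it; the furniture and walls round the work are solid. World frame = base frame: x ahead of the robot, y to its left, z up, the work surface at z = 0. Lengths are in m, angles in degrees, forces in N, time in s.
With the tool pointing down it reaches from about 0.25 to 0.775 m from the base axis. Payload 8.9 kg.
Tool frame: the origin (TCP) lies midway between the tips of the shut fingers; the grasp point (between the pads) lies 19 mm behind it (ctrl.pinch_z is the distance from the TCP to the grasp point, in m); x points along the fingers, y is the direction in which the jaws open and shut, and the axes are right-handed (so a half turn about x gives the same grasp; the last joint's range is limited). The gripper opens to 85 mm and grips with 20 to 120 N. Pads are 22 mm wide; open, the fingers measure 114 mm over their backs; the gripper's body (76 mm by 85 mm) begins 54 mm behind the grasp point. The pads swing forward as they close: fully open they stand 13 mm farther back than shut.
Start: joints at [-80.632, 16.656, -8.789, 64.555, 0, 82.019], TCP at [0.157, -0.501, 0.231] pointing down, gripper open.
Joint ranges: [-144.48, 144.48], [-52.06, 99.96], [-74.48, 78.29], [-112.23, 115.85], [-86.99, 84.42], [-180, 180]. Speed limits (degrees/s): [127.2, 127.2, 159.86, 180, 180, 180].

## Interface

Orientations are given as [roll, pitch, yaw] about the fixed x, y, z axes, in that order (R = Rz(yaw) Ry(pitch) Rx(roll)).
In Python, from workcell import ctrl, eyes, workorder gives the robot as it stands.
- The arm moves only by the tool servo_tool, never from a script. Its argument "steps" is a list of rows, each an object with "dp": the shift along the tool's x, y, z in mm, a list of three; "roll": the turn about the tool's x in rad. In form: [{"dp": [tx, ty, tz], "roll": roll}, ...]. A call has 1 to 12 rows; each row shifts and turns the commanded pose from where the row before left it, along the tool's axes as they then stand; what a row does not reach is not made up. A row lasts 1/12 s, in which the tool goes at most 41.7 mm and 7.16 degrees, less where a joint would pass 70% of its speed; a pose out of reach is approached as far as the arm can. A call with a gripper value outside its range is refused whole. "hand" is the opening, from -1 (shut) to 1 (fully open), so that 0 is half open, set as the call begins (left out, the last holds). The fingers move at their own pace and stop on an object; "grip_force" is the grip in N (left out, the last holds). Time passes only in rows, so rows that do not move let the fingers close. It gives the time, the measured TCP pose, the force and the opening at its end, in the units of the state.
- ctrl.sense(): the state, without advancing time (a new reading comes with each control period).
- eyes.read_camera(name): name is "scene" or "top" or "wrist"; returns the picture (384x512x3 uint8, red, green, blue); there is no depth.
- eyes.camera_model(name): a dict with "fovy" (degrees; the focal length in pixels is half the picture's height over the tangent of half this angle, whatever the lens; pixels are square), "cx", "cy" (the principal point, pixels), "dist" ([k1, k2, p1, p2, k3] as OpenCV has them; the pictures are not rectified), "view" (4x4, takes a point from world to camera coordinates). Camera axes: x right, y down, z forward; pixel columns grow to the right and rows downward; lengths in m; the calibration is good to about 2 mm. A picture is of the moment at which its call begins: read the wrist's pose just before it. camera_model takes no time and is no camera call; for the wrist camera it gives the pose at the moment of the call.
- workorder.sign_off(): hands the job in, once; it reports no verdict.
The state is a dict: "t": time; "joint_positions": joint angles; "joint_vel": joint speeds; "joint_efforts": joint torques, N m; "ee_pos": TCP position; "eef_rot": TCP orientation; "force": force on the tool from outside, world axes, zero at the start; "ft_torque": the same for the moment, N m; "finger_gap": finger opening in m.
Only numpy, scipy, OpenCV 4.12 (cv2) and the standard library are available. Lean on these libraries where they do the work, as an engineer would, in place of code of your own. Each camera call takes 0.05 s, during which the arm holds its last target.

## Working session

There is one attempt and no reset: what is moved stays moved. The work goes in short steps, Python scripts to look and compute and a tool call to move; the robot and the scene stay as the last step left them, time stands still between calls to the robot, and variables do not carry over. Pictures are saved under pics/ and viewed, and the job is handed in when it is done.

Besides the shell and the picture viewer there is one more tool, called after ">>>" in YAML: its name, and indented under it one key for each argument. servo_tool: Moves the arm, as the interface text tells. Its arguments: {"type":"object","properties":{"steps":{"type":"array"},"hand":{"type":"number"},"grip_force":{"type":"number"}},"required":["steps"]}

```bash
mkdir -p pics; python3 - <<'E'
from workcell import ctrl, eyes, workorder
import cv2,json
for n in ["scene","top","wrist"]:
    im=eyes.read_camera(n); cv2.imwrite(f"pics/{n}0.png",cv2.cvtColor(im,cv2.COLOR_RGB2BGR))
    m=eyes.camera_model(n); print(n,m)
print(ctrl.sense(), ctrl.pinch_z)
E
```

```text
scene {'fovy': 42.0667832063955, 'cx': 247.87761783614118, 'cy': 190.9345555972748, 'dist': array([-0.16539622,  0.        ,  0.        ,  0.        ,  0.        ]), 'view': array([[ 0.40130359, -0.91586843, -0.01185134, -0.1305717 ],
       [-0.46199765, -0.19122596, -0.86602009,  0.34918631],
       [ 0.79089417,  0.35301226, -0.49986873,  1.62327018],
       [ 0.        ,  0.        ,  0.        ,  1.        ]])}
top {'fovy': 50.13418732186342, 'cx': 259.68980229428405, 'cy': 192.52575939505144, 'dist': array([0.01375337, 0.        , 0.        , 0.        , 0.        ]), 'view': array([[-0.00707361, -0.9998223 , -0.01747367,  0.03145028],
       [-0.78848656,  0.01632378, -0.61483532,  0.44003482],
       [ 0.6150113 ,  0.00942865, -0.78846192,  1.17892827],
       [ 0.        ,  0.        ,  0.        ,  1.        ]])}
wrist {'fovy': 68.63710771923682, 'cx': 255.56993615038232, 'cy': 187.20109636041627, 'dist': array([-0.06545738,  0.        ,  0.        ,  0.        ,  0.        ]), 'view': array([[ 2.97426395e-01, -9.54744535e-01, -6.41713731e-04,
        -5.26046307e-01],
    
[... 220 characters left out ...]
+00,
         1.00000000e+00]])}
{'t': 0.15, 'joint_positions': array([-8.06316491e+01,  1.66821786e+01, -8.81845402e+00,  6.45527601e+01,
       -1.27752736e-03,  8.20187045e+01]), 'joint_vel': array([ 0.12877501, -0.05249672,  0.13344521,  0.02984925,  0.08526518,
        0.03806204]), 'joint_efforts': array([ 1.35193408e-03, -5.37368238e+01,  3.31521428e+01,  1.14897714e-02,
       -1.70155527e-04,  1.47075951e-05]), 'ee_pos': array([ 0.1565043 , -0.50082084,  0.23087566]), 'eef_rot': array([-96.61064268,  89.94659196, 100.73900433]), 'force': array([0.41536151, 0.68173815, 0.35555281]), 'ft_torque': array([ 0.01078193,  0.02477048, -0.03279715]), 'finger_gap': 0.08535052144512226} 0.0187
```

View pics/scene0.png

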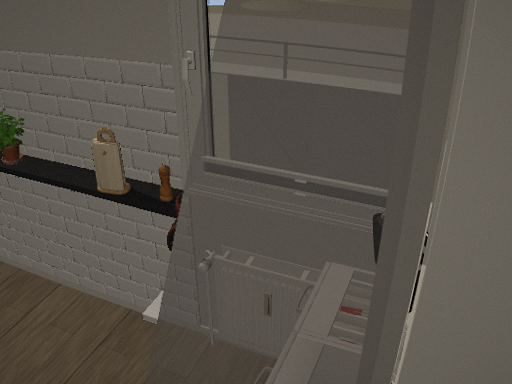

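View pics/top0.png

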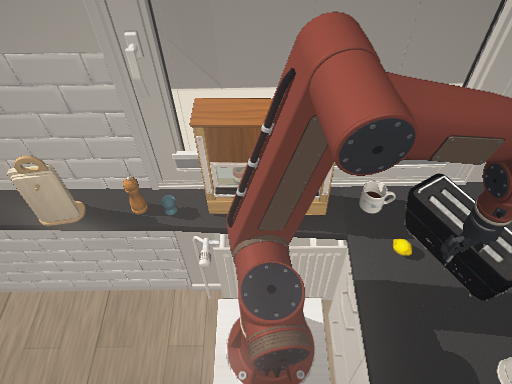

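View pics/wrist0.png

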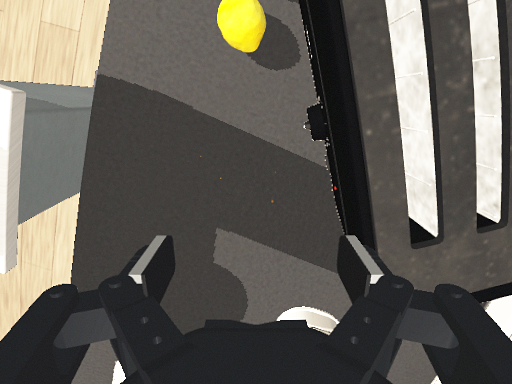

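The top view shows the cabinet (top-left corner near (193,124), plinth front-left near (208,213)) mostly hidden by the arm. The lemon is at (402,247) and the mug at (373,197). The scene camera is looking mostly at a wall or pillar. I'll get rough cabinet geometry first.

```bash
cat > h.py <<'E'
import numpy as np, cv2
from workcell import ctrl, eyes, workorder
def K(m):
    f=192/np.tan(np.radians(m['fovy']/2)); return np.array([[f,0,m['cx']],[0,f,m['cy']],[0,0,1.]])
def ray(m,px):
    u=cv2.undistortPoints(np.array([[px]],float),K(m),np.array(m['dist']))[0,0]
    V=np.array(m['view']);R=V[:3,:3];c=-R.T@V[:3,3]
    return c,R.T@np.array([u[0],u[1],1.])
def onplane(m,px,ax,val):
    c,d=ray(m,px); return c+d*(val-c[ax])/d[ax]
def proj(m,P):
    V=np.array(m['view']); P=np.atleast_2d(P)
    return cv2.projectPoints(P,cv2.Rodrigues(V[:3,:3])[0],V[:3,3],K(m),np.array(m['dist']))[0][:,0]
def save(n,im,s=1):
    im=cv2.cvtColor(im,cv2.COLOR_RGB2BGR)
    if s!=1: im=cv2.resize(im,None,fx=s,fy=s,interpolation=cv2.INTER_CUBIC)
    cv2.imwrite('pics/'+n+'.png',im)
E
python3 - <<'E'
from h import *
np.set_printoptions(precision=3,suppress=True)
m=eyes.camera_model('top')
for n in ['top','scene']:
    c,d=ray(eyes.camera_model(n),(256,192));print(n,c,d)
print('bl',onplane(m,(208,213),2,0),'br',onplane(m,(327,214),2,0))
print('tl',onplane(m,(193,124),2,.439))
print('cab top back-left',onplane(m,(193,99),2,.439))
for p in [(402,252),(373,210),(137,212),(170,213)]: print(p,onplane(m,p,2,0))
im=cv2.imread('pics/top0.png'); cv2.imwrite('pics/topc.png',cv2.resize(im[80:260,100:420],None,fx=2.5,fy=2.5,interpolation=cv2.INTER_CUBIC))
E
```

```text
top [-0.378  0.013  1.201] [ 0.616  0.018 -0.788]
scene [-1.07  -0.626  1.112] [ 0.796  0.338 -0.502]
bl [0.47  0.213 0.   ] br [ 0.457 -0.211  0.   ]
tl [0.456 0.202 0.439]
cab top back-left [0.561 0.211 0.439]
(402, 252) [ 0.3   -0.441  0.   ]
(373, 210) [ 0.471 -0.376  0.   ]
(137, 212) [0.479 0.469 0.   ]
(170, 213) [0.472 0.35  0.   ]
```

View pics/topc.png

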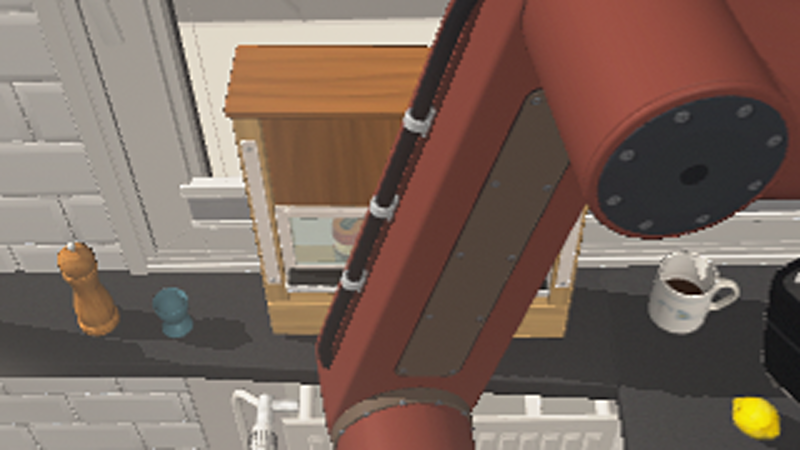

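```bash
python3 - <<'E'
from h import *
from scipy.spatial.transform import Rotation as Ro
np.set_printoptions(precision=3,suppress=True)
s=ctrl.sense(); R=Ro.from_euler('xyz',s['eef_rot'],degrees=True).as_matrix(); print(R)
p=s['ee_pos']; a=np.arctan2(p[1],p[0]); print(np.degrees(a),np.hypot(p[0],p[1]), 'radial in tool',R.T@[np.cos(a),np.sin(a),0],'j1 radial',R.T@[np.cos(np.radians(-80.632)),np.sin(np.radians(-80.632)),0])
m=eyes.camera_model('wrist');V=m['view'];c=-V[:3,:3].T@V[:3,3];print('cam in tool',R.T@(c-p))
m=eyes.camera_model('top')
print(onplane(m,(510,300),2,0),onplane(m,(5,300),2,0),onplane(m,(5,150),0,.6))
E
```

```text
[[-0.     0.298 -0.955]
 [ 0.001 -0.955 -0.298]
 [-1.    -0.001 -0.   ]]
-72.64620607279333 0.524704778091762 radial in tool [-0.001  1.    -0.   ] j1 radial [-0.001  0.99   0.139]
cam in tool [-0.141  0.002 -0.074]
[ 0.13  -0.728  0.   ] [0.152 0.82  0.   ] [0.6   0.885 0.204]
```

>>> servo_tool:
  steps:
    - {"dp": [-20,-30,0],"roll": 0}
    - {"dp": [-20,-30,0],"roll": 0}
    - {"dp": [-20,-30,0],"roll": 0}
    - {"dp": [-20,-30,0],"roll": 0}
    - {"dp": [-20,-30,0],"roll": 0}
    - {"dp": [-20,-25,0],"roll": 0}
  hand: -1

```text
t: 0.65
ee_pos: [0.104, -0.3319, 0.352]
eef_rot: [-96.3, 90.0, 101.1]
force: [0.2, -1.7, 0.2]
finger_gap: 0.0124
```

>>> servo_tool:
  steps:
    - {"dp": [0,-2,-36],"roll": -0.105}
    - {"dp": [0,-2,-36],"roll": -0.105}
    - {"dp": [0,-2,-36],"roll": -0.105}
    - {"dp": [0,-2,-36],"roll": -0.105}
    - {"dp": [0,-2,-36],"roll": -0.105}
    - {"dp": [0,-2,-36],"roll": -0.105}
    - {"dp": [0,-2,-36],"roll": -0.105}
    - {"dp": [0,-2,-36],"roll": -0.105}
    - {"dp": [0,-2,-36],"roll": -0.105}
    - {"dp": [0,-2,-36],"roll": -0.105}
    - {"dp": [0,-2,-36],"roll": -0.105}
    - {"dp": [0,-2,-36],"roll": -0.105}

```text
t: 1.65
ee_pos: [0.3447, -0.0064, 0.3512]
eef_rot: [160.9, 90.0, 70.7]
force: [1.5, -0.4, -0.1]
finger_gap: -0.0001
```

Facing the cabinet. Next I'll go up: near the arm's limits I expect the tool to lean outward, and I'll check each step.

>>> servo_tool:
  steps:
    - {"dp": [-40,0,0],"roll": 0}
    - {"dp": [-40,0,0],"roll": 0}
    - {"dp": [-40,0,0],"roll": 0}
    - {"dp": [-40,0,0],"roll": 0}
    - {"dp": [-40,0,0],"roll": 0}
    - {"dp": [-40,0,0],"roll": 0}

```text
t: 2.15
ee_pos: [0.3453, -0.0083, 0.5889]
eef_rot: [76.7, 89.5, -13.7]
force: [-112.5, 25.5, -2.1]
finger_gap: -0.0002
```

```bash
cat > st.py <<'E'
from h import *
from scipy.spatial.transform import Rotation as Ro
np.set_printoptions(precision=3,suppress=True)
s=ctrl.sense(); R=Ro.from_euler('xyz',s['eef_rot'],degrees=True).as_matrix()
print(s['t'],s['ee_pos'],s['joint_positions'],s['force']);print(R)
E
cat > look.py <<'E'
import sys
from h import *
save(sys.argv[2],eyes.read_camera(sys.argv[1]),1.5)
E
python3 st.py; python3 look.py top top1;python3 look.py wrist wrist1
```

```text
2.15 [ 0.345 -0.008  0.589] [-13.559   1.699  28.076 115.874  -0.001  76.876] [-112.504   25.501   -2.057]
[[ 0.009  1.    -0.008]
 [-0.002 -0.008 -1.   ]
 [-1.     0.009  0.002]]
```

```bash
python3 st.py; ls pics
```

```text
2.25 [ 0.349 -0.009  0.592] [-13.579   1.736  28.577 115.639   0.003  76.88 ] [ 1.497  0.279 -0.159]
[[ 0.02   1.    -0.008]
 [-0.005 -0.008 -1.   ]
 [-1.     0.02   0.005]]
scene0.png
top0.png
top1.png
topc.png
wrist0.png
wrist1.png
```

View pics/top1.png

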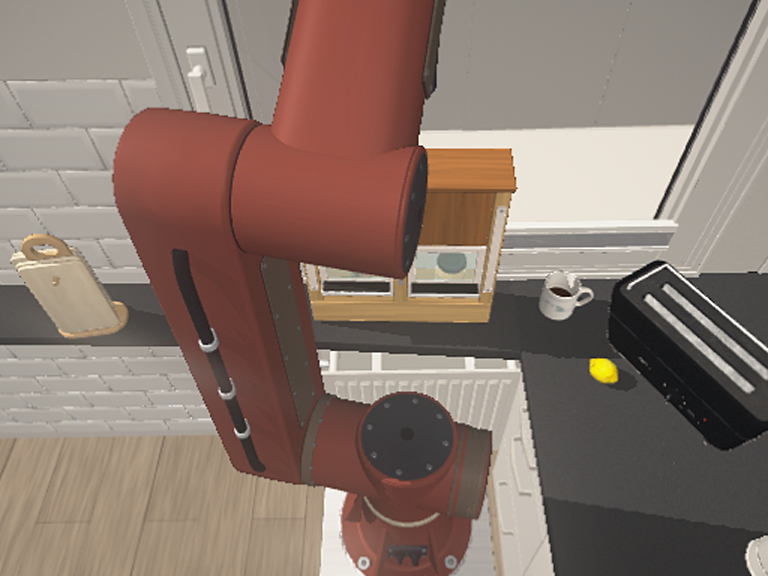

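View pics/wrist1.png

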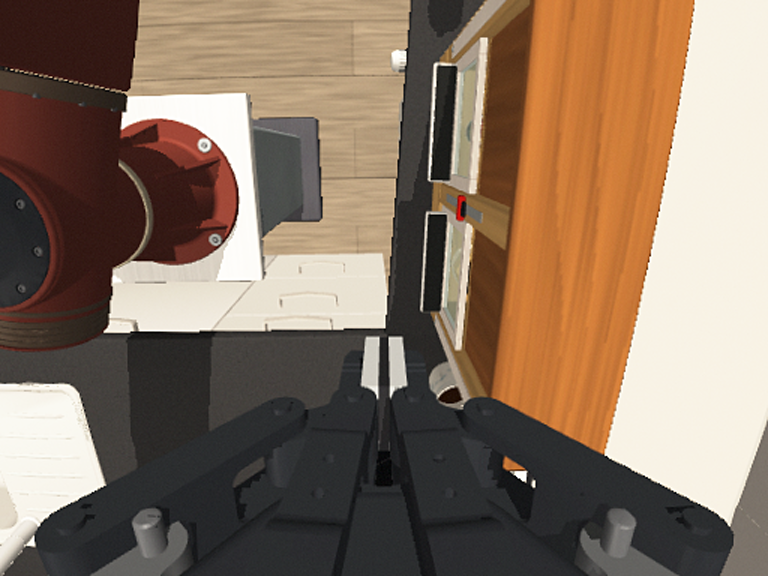

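```bash
python3 - <<'E'
import numpy as np
from scipy.optimize import least_squares
D=[([16.682,-8.818,64.553],[.1565,-.5008,.2309]),([1.699,28.076,115.874],[.345,-.008,.589]),([1.736,28.577,115.639],[.349,-.009,.592])]
d=.0731
def res(p):
    r0,z0,L1,L2=p;o=[]
    for (a,b,c),P in D:
        a,b,c=np.radians([a,b,c]); r=np.sqrt(P[0]**2+P[1]**2-d*d)
        f=b-a; t=f-c
        o+=[r0+L1*np.sin(a)+L2*np.cos(f)+.25*np.cos(t)-r, z0+L1*np.cos(a)+L2*np.sin(f)+.25*np.sin(t)-P[2]]
    return o
for x0 in ([0,.2,.5,.5],):
    s=least_squares(res,x0);print(s.x,s.fun)
E
```

```text
[-0.02164216 -0.03166129  0.70405182  0.37596224] [ 2.96943839e-06  3.09340395e-06  9.86130830e-04  1.21487462e-04
 -9.89102147e-04 -1.24582170e-04]
```

>>> servo_tool:
  steps:
    - {"dp": [-5,0,0],"roll": 0}
    - {"dp": [-10,0,0],"roll": 0}
    - {"dp": [-15,0,0],"roll": 0}
    - {"dp": [-15,0,0],"roll": 0}
    - {"dp": [-15,0,0],"roll": 0}

```text
t: 2.67
ee_pos: [0.3425, -0.0079, 0.6007]
eef_rot: [77.0, 87.4, -13.4]
force: [-0.3, 0.2, -0.1]
finger_gap: -0.0
```

```bash
python3 st.py
```

```text
2.6667 [ 0.342 -0.008  0.601] [-13.62    0.458  28.881 115.81    0.009  76.836] [-0.266  0.238 -0.061]
[[ 0.044  0.999 -0.008]
 [-0.011 -0.008 -1.   ]
 [-0.999  0.044  0.01 ]]
```

>>> servo_tool:
  steps:
    - {"dp": [-25,0,0],"roll": 0}
    - {"dp": [-40,0,0],"roll": 0}
    - {"dp": [-40,0,0],"roll": 0}
    - {"dp": [-40,0,0],"roll": 0}

```text
t: 3.0
ee_pos: [0.3354, -0.0055, 0.6368]
eef_rot: [76.7, 81.2, -13.7]
force: [0.9, 0.1, -0.0]
finger_gap: 0.0002
```

```bash
python3 st.py
```

```text
3.0 [ 0.335 -0.006  0.637] [-13.459  -2.632  31.931 115.806  -0.039  76.999] [ 0.948  0.103 -0.007]
[[ 0.148  0.989 -0.011]
 [-0.036 -0.005 -0.999]
 [-0.988  0.148  0.035]]
```

>>> servo_tool:
  steps:
    - {"dp": [-38,10,0],"roll": 0}
    - {"dp": [-38,10,0],"roll": 0}
    - {"dp": [-38,12,0],"roll": 0}
    - {"dp": [-38,12,0],"roll": 0}
    - {"dp": [-38,14,0],"roll": 0}
    - {"dp": [-38,14,0],"roll": 0}

```text
t: 3.5
ee_pos: [0.3662, 0.0043, 0.7005]
eef_rot: [77.7, 71.3, -12.7]
force: [0.4, -0.2, -0.2]
finger_gap: -0.0002
```

```bash
python3 st.py
```

```text
3.5 [0.366 0.004 0.7  ] [-10.025  -1.706  42.827 115.804  -0.874  80.261] [ 0.404 -0.167 -0.22 ]
[[ 0.314  0.949 -0.019]
 [-0.071  0.004 -0.997]
 [-0.947  0.314  0.069]]
```

>>> servo_tool:
  steps:
    - {"dp": [-36,16,2],"roll": 0}
    - {"dp": [-36,16,2],"roll": 0}
    - {"dp": [-36,18,2],"roll": 0}
    - {"dp": [-36,18,2],"roll": 0}
    - {"dp": [-35,20,2],"roll": 0}
    - {"dp": [-35,20,2],"roll": 0}
    - {"dp": [-34,22,2],"roll": 0}
    - {"dp": [-34,22,2],"roll": 0}

```text
t: 4.17
ee_pos: [0.3958, 0.0092, 0.7928]
eef_rot: [79.1, 57.5, -11.2]
force: [0.2, -0.8, -0.5]
finger_gap: 0.0002
```

```bash
python3 st.py
```

```text
4.1667 [0.396 0.009 0.793] [ -7.708   0.146  58.403 115.81   -1.892  82.023] [ 0.21  -0.799 -0.504]
[[ 0.527  0.849 -0.034]
 [-0.105  0.025 -0.994]
 [-0.843  0.527  0.102]]
```

>>> servo_tool:
  steps:
    - {"dp": [-39,10,4],"roll": 0}
    - {"dp": [-39,10,4],"roll": 0}
    - {"dp": [-39,11,4],"roll": 0}
    - {"dp": [-38,12,4],"roll": 0}
    - {"dp": [-38,13,4],"roll": 0}
    - {"dp": [-38,14,4],"roll": 0}
    - {"dp": [-37,15,4],"roll": 0}
    - {"dp": [-37,16,4],"roll": 0}

```text
t: 4.83
ee_pos: [0.3127, 0.018, 0.8783]
eef_rot: [79.1, 44.1, -11.2]
force: [0.1, 0.6, 0.7]
finger_gap: -0.0
```

```bash
python3 st.py
```

```text
4.8333 [0.313 0.018 0.878] [ -6.77   -8.347  63.288 115.795  -3.216  82.2  ] [0.144 0.635 0.721]
[[ 0.705  0.707 -0.062]
 [-0.14   0.053 -0.989]
 [-0.696  0.705  0.136]]
```

>>> servo_tool:
  steps:
    - {"dp": [-39,10,4],"roll": 0}
    - {"dp": [-39,10,4],"roll": 0}
    - {"dp": [-39,11,4],"roll": 0}
    - {"dp": [-38,12,4],"roll": 0}
    - {"dp": [-38,13,4],"roll": 0}
    - {"dp": [-38,14,4],"roll": 0}
    - {"dp": [-37,15,4],"roll": 0}
    - {"dp": [-37,16,4],"roll": 0}

```text
t: 5.5
ee_pos: [0.2034, 0.0237, 0.9548]
eef_rot: [79.1, 29.7, -10.0]
force: [0.3, -0.7, 0.2]
finger_gap: -0.0
```

```bash
python3 st.py
```

```text
5.5 [0.203 0.024 0.955] [  0.255 -16.631  69.1   115.806  -8.895  84.241] [ 0.293 -0.656  0.195]
[[ 0.856  0.512 -0.078]
 [-0.151  0.101 -0.983]
 [-0.495  0.853  0.164]]
```

>>> servo_tool:
  steps:
    - {"dp": [-36,15,6],"roll": 0}
    - {"dp": [-36,15,6],"roll": 0}
    - {"dp": [-36,15,6],"roll": 0}
    - {"dp": [-35,16,6],"roll": 0}
    - {"dp": [-35,17,6],"roll": 0}
    - {"dp": [-35,18,6],"roll": 0}

```text
t: 6.0
ee_pos: [0.1132, 0.0164, 0.9909]
eef_rot: [79.4, 20.2, -9.6]
force: [-0.1, 0.2, 0.5]
finger_gap: -0.0005
```

```bash
python3 st.py
```

```text
6.0 [0.113 0.016 0.991] [  1.754 -23.268  72.003 115.795 -10.668  83.339] [-0.124  0.183  0.465]
[[ 0.926  0.365 -0.102]
 [-0.157  0.125 -0.98 ]
 [-0.345  0.923  0.173]]
```

>>> servo_tool:
  steps:
    - {"dp": [-36,14,7],"roll": 0}
    - {"dp": [-36,14,7],"roll": 0}
    - {"dp": [-36,14,7],"roll": 0}
    - {"dp": [-36,14,7],"roll": 0}
    - {"dp": [-36,14,7],"roll": 0}
    - {"dp": [-36,14,7],"roll": 0}
    - {"dp": [-36,14,7],"roll": 0}
    - {"dp": [-36,14,7],"roll": 0}

```text
t: 6.67
ee_pos: [-0.0325, 0.0053, 1.0044]
eef_rot: [79.4, 7.9, -9.3]
force: [0.7, 0.4, 0.2]
finger_gap: -0.0001
```

```bash
python3 st.py
```

```text
6.6667 [-0.033  0.005  1.004] [  2.571 -34.706  73.006 115.797 -11.78   81.108] [0.736 0.443 0.214]
[[ 0.977  0.163 -0.134]
 [-0.16   0.159 -0.974]
 [-0.138  0.974  0.181]]
```

>>> servo_tool:
  steps:
    - {"dp": [-36,14,7],"roll": 0}
    - {"dp": [-36,14,7],"roll": 0}
    - {"dp": [-36,14,7],"roll": 0}
    - {"dp": [-36,14,7],"roll": 0}
    - {"dp": [-36,14,7],"roll": 0}
    - {"dp": [-36,14,7],"roll": 0}
    - {"dp": [-36,14,7],"roll": 0}

```text
t: 7.25
ee_pos: [-0.161, 0.0004, 0.9901]
eef_rot: [79.4, -2.8, -9.5]
force: [0.7, -0.1, -0.0]
finger_gap: -0.0001
```

```bash
python3 st.py
```

```text
7.25 [-0.161  0.     0.99 ] [  2.264 -44.9    73.71  115.796 -11.775  78.871] [ 0.704 -0.117 -0.005]
[[ 0.985 -0.016 -0.171]
 [-0.165  0.188 -0.968]
 [ 0.048  0.982  0.183]]
```

```bash
cat > fk.py <<'E'
import numpy as np
from scipy.optimize import least_squares
from scipy.spatial.transform import Rotation as Ro
D=[([-80.632,16.682,-8.818,64.553,-.001,82.019],[.1565,-.5008,.2309]),([-13.559,1.699,28.076,115.874,0,76.88],[.345,-.008,.589]),([-13.579,1.736,28.577,115.639,0,76.88],[.349,-.009,.592]),
([-13.62,.458,28.881,115.81,.009,76.836],[.3425,-.0079,.6007]),([-13.459,-2.632,31.931,115.806,-.039,76.999],[.3354,-.0055,.6368]),
([-10.025,-1.706,42.827,115.804,-.874,80.261],[.3662,.0043,.7005]),([-7.708,.146,58.403,115.81,-1.892,82.023],[.3958,.0092,.7928]),
([-6.77,-8.347,63.288,115.795,-3.216,82.2],[.3127,.018,.8783]),([.255,-16.631,69.1,115.806,-8.895,84.241],[.2034,.0237,.9548]),
([1.754,-23.268,72.003,115.795,-10.668,83.339],[.1132,.0164,.9909]),([2.571,-34.706,73.006,115.797,-11.78,81.108],[-.0325,.0053,1.0044]),
([2.264,-44.9,73.71,115.796,-11.775,78.871],[-.161,.0004,.9901])]
ry=lambda a:Ro.from_euler('y',a,degrees=True).as_matrix()
rz=lambda a:Ro.from_euler('z',a,degrees=True).as_matrix()
def fk(q,p):
    r0,z0,L1,L2,e2,L3,d,L4,e4=p
    R=rz(q[0]); x=R@np.array([r0,d,z0])
    R=R@ry(q[1]); x=x+R@np.array([0,0,L1])
    R=R@ry(-q[2]); x=x+R@np.array([L2,0,e2])
    R=R@ry(q[3]); x=x+R@np.array([L3,0,e4])
    R=R@rz(q[4]); x=x+R@np.array([L4,0,0])
    return x,R[:,0]
def fit():
    f=lambda p:np.concatenate([fk(q,p)[0]-P for q,P in D]+[1e-3*np.array(p)])
    s=least_squares(f,[0,.2,.5,.4,0,.1,.07,.15,0]); return s
if __name__=='__main__':
    np.set_printoptions(precision=4,suppress=True)
    s=fit();print(s.x);print(s.fun[:-9].reshape(-1,3)*1e3)
    for q,P in D[-3:]: print(fk(q,s.x)[1])
    # reach at tool horizontal
    from scipy.optimize import minimize
    lo=np.array([-144,-52,-74,-112,-86,]);hi=np.array([144,99,78,115.5,84])
    h=np.radians(-9.5);t=np.radians(2.8);dirv=np.array([np.cos(h)*np.cos(t),np.sin(h)*np.cos(t),np.sin(t)])
    for y in (-.13,-.095,-.05,.05,.095,.13):
      for x in (.36,.43):
       for z in (.1,.13,.15,.2,.25):
        best=None
        for g in ([0,0,0,0,0],[0,-40,-70,-30,0],[0,-40,-70,30,-10],[0,-45,-60,0,0]):
            r=least_squares(lambda q:np.concatenate([(fk(q,s.x)[0]-[x,y,z])*10,(fk(q,s.x)[1]-dirv)*3]),g,bounds=(lo,hi),x_scale=30)
            if best is None or r.cost<best.cost: best=r
        xx,dd=fk(best.x,s.x)
        print(y,x,z,best.x.round(0),'err mm',(1e3*np.linalg.norm(xx-[x,y,z])).round(1),'pitch',np.degrees(np.arcsin(dd[2])).round(1))
E
python3 fk.py
```

```text
[ 0.0001  0.2977  0.5104  0.3855  0.0599  0.1193  0.073   0.3245 -0.0004]
[[ 0.083   0.0132  0.0015]
 [ 0.2038 -0.1748  0.01  ]
 [ 0.0033 -0.2137 -0.3505]
 [-0.1592  0.1017  0.1835]
 [-0.1237  0.0797  0.0862]
 [-0.0175  0.057   0.0218]
 [ 0.0041  0.0672  0.0446]
 [-0.0017  0.0426 -0.    ]
 [-0.0029  0.0111  0.0243]
 [ 0.0505 -0.0162  0.031 ]
 [ 0.0003 -0.0206  0.0255]
 [ 0.0169  0.0005 -0.0783]]
[ 0.9256 -0.1569 -0.3445]
[ 0.9774 -0.1605 -0.1377]
[ 0.9851 -0.1653  0.0481]
-0.13 0.36 0.1 [-120.   95.  -65.   27.   70.] err mm 0.0 pitch 2.8
-0.13 0.36 0.13 [-120.   92.  -69.   27.   70.] err mm 0.0 pitch 2.8
-0.13 0.36 0.15 [-120.   90.  -71.   27.   70.] err mm 0.0 pitch 2.8
-0.13 0.36 0.2 [-114.   84.  -74.   35.   74.] err mm 4.5 pitch 3.4
-0.13 0.36 0.25 [-106.   81.  -74.   55.   81.] err mm 14.1 pitch 4.5
-0.13 0.43 0.1 [-104.   99.  -62.   45.   84.] err mm 52.9 pitch 2.6
-0.13 0.43 0.13 [-104.   99.  -64.   50.   84.] err mm 52.8 pitch 3.2
-0.13 0.43 0.15 [-104.   98.  -66.   50.   84.] err mm 52.8 pitch 3.4
-0.13 0.43 0.2 [-104.   93.  -72.   49.   84.] err mm 52.8 pitch 3.4
-
[... 2767 characters left out ...]
 -63. -74.] err mm 58.0 pitch -8.7
0.13 0.36 0.1 [ 71.  59. -74. -56. -86.] err mm 47.3 pitch -3.9
0.13 0.36 0.13 [ 71.  51. -74. -44. -86.] err mm 48.2 pitch -3.9
0.13 0.36 0.15 [ 71.  46. -74. -38. -86.] err mm 48.4 pitch -4.0
0.13 0.36 0.2 [ 71.  33. -74. -27. -86.] err mm 48.2 pitch -3.9
0.13 0.36 0.25 [ 71.  20. -74. -21. -86.] err mm 47.1 pitch -3.8
0.13 0.43 0.1 [  55.   68.  -74. -112.  -75.] err mm 44.3 pitch -7.4
0.13 0.43 0.13 [  54.   64.  -74. -112.  -75.] err mm 46.6 pitch -6.4
0.13 0.43 0.15 [  54.   61.  -74. -112.  -75.] err mm 49.0 pitch -5.8
0.13 0.43 0.2 [  52.   54.  -74. -112.  -75.] err mm 56.1 pitch -4.2
0.13 0.43 0.25 [ 53.  31. -74. -80. -75.] err mm 51.9 pitch -6.4
```

```bash
cat > scan.py <<'E'
from fk import *
s=fit();p=s.x
lo=np.array([-144,-51,-73.5,-111.5,-86]);hi=np.array([144,99,77.5,115,83.5])
rng=np.random.default_rng(0)
G=[lo+(hi-lo)*rng.random(5) for _ in range(12)]
def ik(x,h,t,G=G):
    h,t=np.radians(h),np.radians(t);dv=np.array([np.cos(h)*np.cos(t),np.sin(h)*np.cos(t),np.sin(t)])
    best=None
    for g in G:
        r=least_squares(lambda q:np.concatenate([(fk(q,p)[0]-x)*10,(fk(q,p)[1]-dv)*10]),g,bounds=(lo,hi),x_scale=30)
        if best is None or r.cost<best.cost: best=r
        if best.cost<1e-8: break
    return best
if __name__=='__main__':
    for y in (.095,-.095):
      for h in (-75,-60,-45,-30,30,45,60,75):
        for t in (0,-15):
          o=[]
          for z in (.13,.24):
            b=ik(np.array([.44,y,z]),h,t); o.append((round(np.sqrt(2*b.cost)*100,1),b.x.round(0)))
          if max(a for a,_ in o)<20: print(y,h,t,o)
E
python3 scan.py
```

```text
0.095 -75 0 [(np.float64(0.0), array([ 41.,  69.,  -2., 108., -64.])), (np.float64(2.3), array([ 41.,  59.,  -6., 115., -64.]))]
0.095 -75 -15 [(np.float64(0.0), array([ 40.,  54., -11.,  83., -61.])), (np.float64(0.0), array([ 40.,  44., -10.,  94., -61.]))]
0.095 -60 0 [(np.float64(0.0), array([ 45.,  66., -16.,  98., -75.])), (np.float64(0.0), array([ 45.,  55., -19., 106., -75.]))]
0.095 -60 -15 [(np.float64(0.0), array([ 43.,  46., -27.,  58., -70.])), (np.float64(0.0), array([ 43.,  35., -25.,  71., -70.]))]
0.095 -45 0 [(np.float64(17.9), array([ 49.,  65., -28.,  88., -86.])), (np.float64(17.9), array([ 49.,  51., -32.,  97., -86.]))]
0.095 -45 -15 [(np.float64(0.0), array([ 44.,  35., -52.,   1., -75.])), (np.float64(0.0), array([ 44.,  20., -48.,  20., -75.]))]
0.095 -30 -15 [(np.float64(18.9), array([ 44.,  43., -73., -70., -69.])), (np.float64(0.0), array([ 42.,  16., -73., -48., -67.]))]
0.095 45 0 [(np.float64(7.9), array([-51.,  66., -49.,  65.,  83.])), (np.float64(7.9), array([-51.,  50., -54.,  76.,  83.]))]
0.095 45 -15 [(np.float64(0.0), array([-47.,  34., -69.,  
[... 1321 characters left out ...]
t64(0.0), array([-68.,  51., -33.,  96.,  67.]))]
-0.095 45 -15 [(np.float64(0.0), array([-66.,  45., -37.,  62.,  64.])), (np.float64(0.0), array([-66.,  32., -36.,  76.,  64.]))]
-0.095 60 0 [(np.float64(0.0), array([-63.,  66., -16.,  98.,  57.])), (np.float64(0.0), array([-63.,  55., -19., 106.,  57.]))]
-0.095 60 -15 [(np.float64(0.0), array([-61.,  51., -23.,  79.,  56.])), (np.float64(0.0), array([-61.,  40., -22.,  91.,  56.]))]
-0.095 75 0 [(np.float64(0.0), array([-57.,  69.,  -2., 108.,  48.])), (np.float64(2.5), array([-57.,  59.,  -6., 115.,  48.]))]
-0.095 75 -15 [(np.float64(0.0), array([-56.,  56.,  -9.,  93.,  47.])), (np.float64(0.0), array([-56.,  46.,  -8., 103.,  47.]))]
```

```bash
python3 - <<'E'
import cv2,numpy as np
a=cv2.imread('pics/top1.png')[210:330,290:520]; b=cv2.imread('pics/wrist1.png')[20:370,400:560]; c=cv2.imread('pics/topc.png')[180:320,250:400]
a=cv2.resize(a,None,fx=1.7,fy=1.7); b=cv2.resize(b,None,fx=1.6,fy=1.6);c=cv2.resize(c,None,fx=2,fy=2)
H=560;W=a.shape[1]+b.shape[1]
o=np.zeros((H,W,3),np.uint8);o[:a.shape[0],:a.shape[1]]=a;o[:b.shape[0],a.shape[1]:]=b;o[a.shape[0]:a.shape[0]+c.shape[0],:c.shape[1]]=c
print(o.shape);cv2.imwrite('pics/comp.png',o)
E
```

```text
(560, 647, 3)
```

View pics/comp.png

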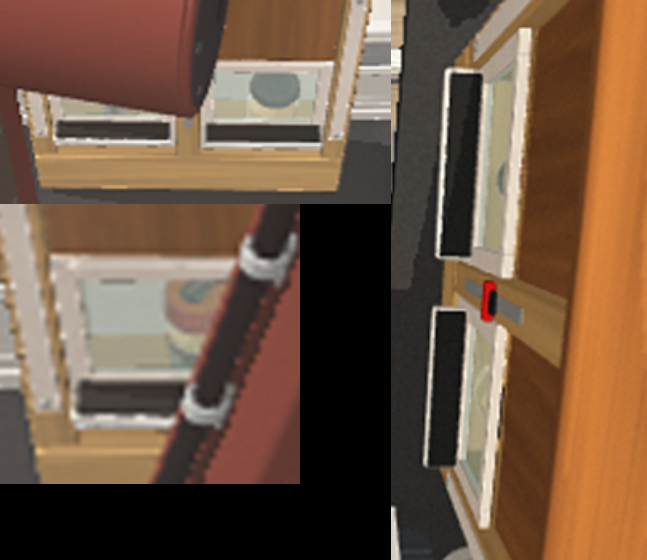

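```bash
python3 look.py top top2;python3 look.py wrist wrist2; python3 st.py
```

```text
7.35 [-0.164  0.     0.99 ] [  2.274 -45.111  73.861 115.832 -11.785  78.882] [ 0.07  -0.287  0.285]
[[ 0.985 -0.022 -0.172]
 [-0.165  0.188 -0.968]
 [ 0.054  0.982  0.182]]
```

View pics/top2.png

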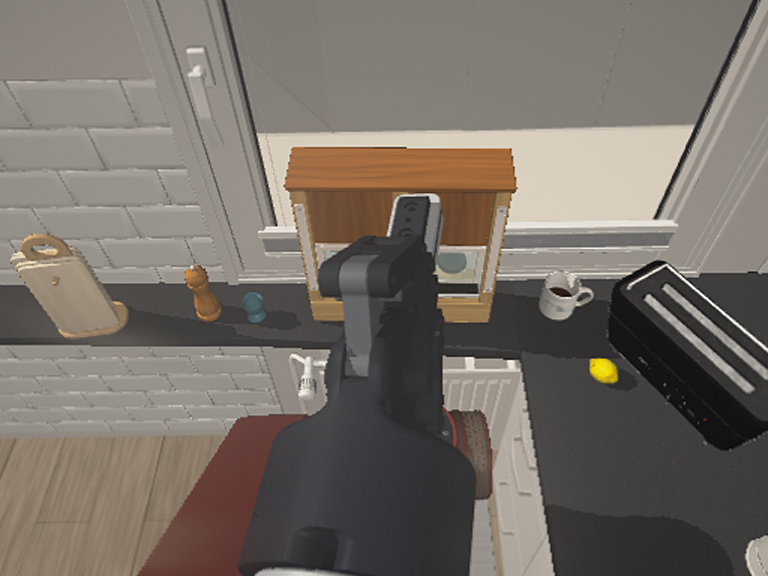

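View pics/wrist2.png

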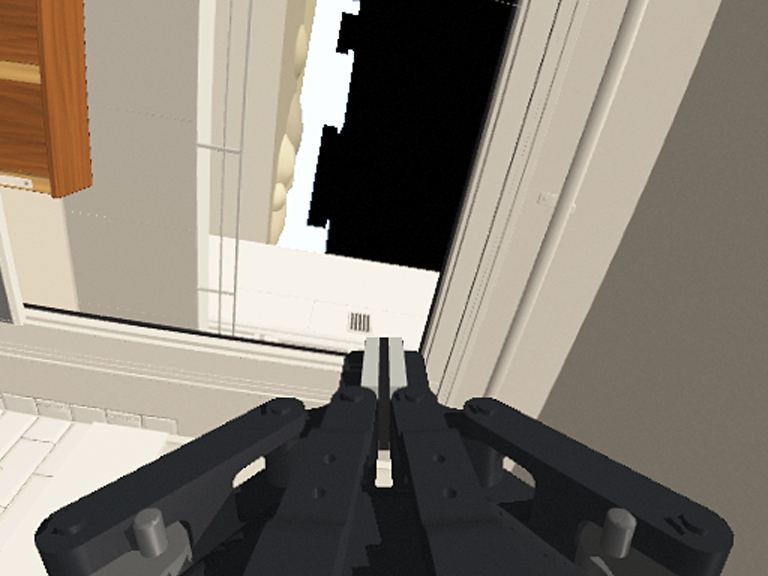

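```bash
python3 - <<'E'
import cv2,numpy as np
a=cv2.imread('pics/top2.png')[140:330,280:520]
cv2.imwrite('pics/comp2.png',cv2.resize(a,None,fx=3,fy=3,interpolation=cv2.INTER_CUBIC))
E
```

```text
(no output)
```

View pics/comp2.png

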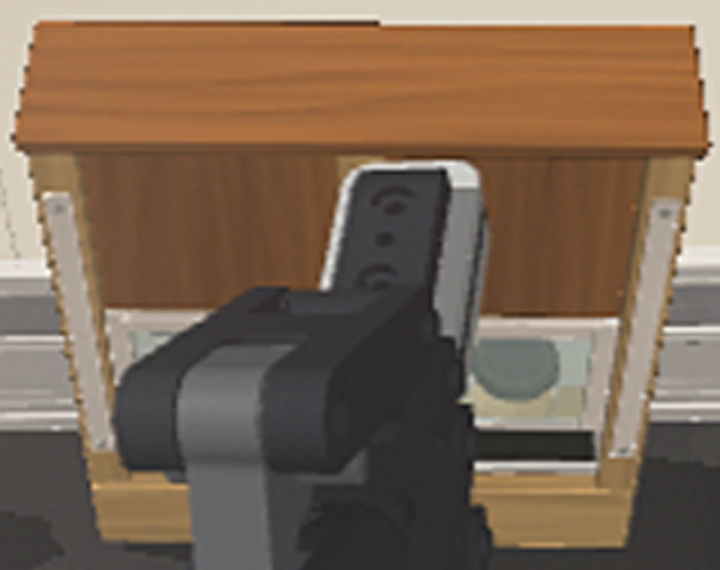

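```bash
python3 - <<'E'
from h import *
from scan import *
np.set_printoptions(precision=3,suppress=True)
m=eyes.camera_model('top')
for px in [(353,188),(430,150),(380,90)]: print(onplane(m,px,2,0))
print('sill front', onplane(m,(360,160),0,.55), onplane(m,(360,150),0,.6))
q=np.array([2.274,-45.1,73.86,115.5,-11.785])
for P in [(.0,.0,.95),(.2,.01,.9),(.35,.015,.85),(.45,.02,.8),(.5,.02,.75),(.5,-.05,.75),(.46,-.15,.75),(.42,-.25,.75),(.38,-.35,.75),(.36,-.45,.75)]:
    b=ik(np.array(P),-9.5,2.8,[q]); q=b.x
    print(P,q.round(1),round(np.sqrt(2*b.cost)*100,1))
E
```

```text
[ 0.573 -0.32   0.   ]
[ 0.759 -0.653  0.   ]
[ 1.14  -0.525  0.   ]
sill front [ 0.55  -0.311  0.179] [ 0.6   -0.319  0.175]Traceback (most recent call last):
  File "<stdin>", line 9, in <module>
  File "scan.py", line 10, in ik
    r=least_squares(lambda q:np.concatenate([(fk(q,p)[0]-x)*10,(fk(q,p)[1]-dv)*10]),g,bounds=(lo,hi),x_scale=30)
    return func(*args, **kwargs)
    raise ValueError("Initial guess is outside of provided bounds")
ValueError: Initial guess is outside of provided bounds
```

```bash
cat > sim.py <<'E'
from fk import *
p=fit().x
lo=np.array([-144.4,-52,-74.4,-112.2,-86.9,-179.9]);hi=np.array([144.4,99.9,78.2,115.8,84.4,179.9])
W=.59
rx=lambda a:Ro.from_euler('x',a,degrees=True).as_matrix()
def fkf(q):
    r0,z0,L1,L2,e2,L3,d,L4,e4=p
    R=rz(q[0]); x=R@np.array([r0,d,z0])
    R=R@ry(q[1]); x=x+R@np.array([0,0,L1])
    R=R@ry(-q[2]); x=x+R@np.array([L2,0,e2])
    R=R@ry(q[3]); x=x+R@np.array([L3,0,e4])
    R=R@rz(q[4]); x=x+R@np.array([L4,0,0])
    return x,R@rx(S6*q[5]+O6)
S6,O6=1,0
def row(q,dp,roll=0):
    x,R=fkf(q); X=x+R@np.array(dp)/1000; T=R@rx(np.degrees(roll))
    def f(v):
        a,b=fkf(v); return np.concatenate([a-X,W*Ro.from_matrix(b.T@T).as_rotvec(),1e-5*(v-q)])
    r=least_squares(f,np.clip(q,lo+1e-3,hi-1e-3),bounds=(lo,hi),x_scale=30,max_nfev=40)
    vmax=.7*np.array([127.2,127.2,159.86,180,180,180])/12
    dq=r.x-q; s=min(1,(vmax/np.maximum(abs(dq),1e-9)).min())
    return q+s*dq
def desc(q):
    x,R=fkf(q);d=R[:,0]
    return x.round(3),'head',np.degrees(np.arctan2(d[1],d[0])).round(1),'pitch',np.degrees(np.arcsin(d[2])).round(1),q.round(1)
def wrow(q,dw,roll=0):  # world shift mm
    x,R=fkf(q); return row(q,R.T@np.array(dw),roll),(R.T@np.array(dw))
E
python3 - <<'E'
import sim
from sim import *
np.set_printoptions(precision=3,suppress=True)
from workcell import ctrl
s=ctrl.sense();q=s['joint_positions'];R=Ro.from_euler('xyz',s['eef_rot'],degrees=True).as_matrix()
x,R0=fkf(np.r_[q[:5],0]); a=Ro.from_matrix(R0.T@R).as_rotvec(degrees=True);print(a,q[5])
# check start
s0=[-80.632,16.656,-8.789,64.555,0,82.019];R=np.array([[0,.298,-.955],[0,-.955,-.298],[-1,0,0]])
x,R0=fkf(np.r_[s0[:5],0]);print(Ro.from_matrix(R0.T@R).as_rotvec(degrees=True))
E
```

```text
[78.882 -0.    -0.   ] 78.88162941962567
[82.038  0.    -0.   ]
```

```bash
python3 - <<'E'
import sim
from sim import *
for W in (.3,.59,1.0):
    sim.W=W
    q=np.array([.255,-16.631,69.1,115.79,-8.895,84.241])
    for d in [[-36,15,6]]*3+[[-35,16,6],[-35,17,6],[-35,18,6]]: q=row(q,d)
    print(W,*desc(q))
    q=np.array([-6.77,-8.347,63.288,115.79,-3.216,82.2])
    for d in [[-39,10,4]]*2+[[-39,11,4],[-38,12,4],[-38,13,4],[-38,14,4],[-37,15,4],[-37,16,4]]: q=row(q,d)
    print(W,*desc(q))
print('actual .113 .016 .991 pitch -20.2 head -9.6 ;  .203 .024 .955 pitch -29.7 head -10')
E
```

```text
0.3 [0.07  0.023 1.047] head -8.6 pitch -9.6 [  0.4 -25.1  78.2 113.   -8.9  81.1]
0.3 [0.139 0.03  1.021] head -8.8 pitch -17.1 [ -1.4 -19.6  78.2 115.   -7.1  82.4]
0.59 [0.11  0.017 0.992] head -9.4 pitch -19.8 [  1.8 -23.5  72.2 115.8 -10.5  83.2]
0.59 [0.191 0.024 0.945] head -10.1 pitch -30.5 [-1.000e-01 -1.840e+01  6.650e+01  1.158e+02 -8.600e+00  8.480e+01]
1.0 [0.131 0.016 0.961] head -9.7 pitch -25.3 [  2.7 -23.3  66.7 115.8 -11.2  84.6]
1.0 [0.219 0.025 0.899] head -10.8 pitch -38.1 [-1.000e-01 -1.730e+01  5.990e+01  1.158e+02 -8.400e+00  8.600e+01]
actual .113 .016 .991 pitch -20.2 head -9.6 ;  .203 .024 .955 pitch -29.7 head -10
```

```bash
cat > plan1.py <<'E'
from sim import *
q=np.array([2.274,-45.1,73.86,115.78,-11.785,78.88])
def go(q,P,step=38,n=40,v=True):
    k=0;x0=None
    while k<n:
        x,R=fkf(q);e=1000*(np.array(P)-x);l=np.linalg.norm(e)
        if l<3: break
        q,_=wrow(q,e*min(1,step/l));k+=1
    if v: print(k,*desc(q))
    return q
if __name__=='__main__':
    print(*desc(q))
    for P in [(0,.007,.95),(.2,.015,.9),(.35,.02,.85),(.45,.02,.8),(.46,-.05,.78),(.45,-.15,.75),(.41,-.25,.75),(.38,-.35,.75),(.38,-.42,.75)]: q=go(q,P)
    print('return')
    for P in [(.42,-.3,.75),(.45,-.2,.75),(.45,-.1,.75),(.45,0,.75),(.42,.1,.75)]: q=go(q,P)
E
python3 plan1.py
```

```text
[-0.164  0.     0.99 ] head -9.5 pitch 3.1 [  2.3 -45.1  73.9 115.8 -11.8  78.9]
12 [-0.     0.007  0.952] head -9.5 pitch -6.2 [  2.3 -52.   33.9  92.2 -11.7  80.8]
6 [0.201 0.015 0.901] head -9.5 pitch -7.9 [  2.7 -52.    3.2  63.2 -12.1  81.2]
5 [0.35 0.02 0.85] head -9.5 pitch -7.9 [  0.2 -46.8 -13.   41.8  -9.6  80.9]
3 [0.45 0.02 0.8 ] head -9.5 pitch -7.9 [  0.1 -40.7 -22.6  26.1  -9.5  80.8]
4 [ 0.46 -0.05  0.78] head -9.5 pitch -8.1 [-29.4 -42.6 -25.5  25.7  19.7  76.6]
5 [ 0.45 -0.15  0.75] head -9.5 pitch -8.5 [-62.3 -40.5 -28.2  26.2  52.   68.4]
4 [ 0.41 -0.25  0.75] head -9.5 pitch -8.6 [-84.2 -31.5 -21.5  39.9  72.5  50.6]
3 [ 0.38 -0.35  0.75] head -9.5 pitch -8.6 [-91.8 -18.1 -11.2  55.7  78.5  31.1]
2 [ 0.38 -0.42  0.75] head -9.5 pitch -8.6 [-91.5 -10.7  -6.5  51.7  78.2  32.4]
return
4 [ 0.42 -0.3   0.75] head -9.5 pitch -8.6 [-83.1 -26.1 -20.1  34.3  71.5  52.3]
3 [ 0.45 -0.2   0.75] head -9.5 pitch -8.6 [-69.3 -36.  -26.4  26.4  58.8  64.8]
3 [ 0.45 -0.1   0.75] head -9.5 pitch -8.6 [-50.5 -43.8 -29.   26.2  40.4  71.9]
6 [ 0.45 -0.    0.75] head -9.5 pitch -9.1 [ -9.  -43.7 -29.3  23.5  -0.5  79.3]
6 [0.42 0.1  0.75] head -9.5 pitch -9.6 [ 32.4 -37.9 -27.1  23.7 -41.1  87.9]
```

```bash
nproc; cat > fs.py <<'E'
import numpy as np, json
from math import sin,cos,radians
from fk import fit
P=fit().x
r0,z0,L1,L2,e2,L3,d_,L4,e4=P
lo=np.radians([-144.4,-51.9,-74.4,-112.1,-86.9,-179.9]);hi=np.radians([144.4,99.9,78.2,115.8,84.3,179.9])
W=.59
vmax=np.radians(.7*np.array([127.2,127.2,159.86,180,180,180])/12)
def fkj(q):
    """tcp, R, world joint axes/origins -> jac"""
    c1,s1=cos(q[0]),sin(q[0])
    R1=np.array([[c1,-s1,0],[s1,c1,0],[0,0,1.]])
    ax=R1[:,1]
    def Ry(a): c,s=cos(a),sin(a); return R1@np.array([[c,0,s],[0,1,0],[-s,0,c]])
    o2=R1@np.array([r0,d_,z0]); A=Ry(q[1]); o3=o2+L1*A[:,2]
    B=Ry(q[1]-q[2]); o4=o3+L2*B[:,0]+e2*B[:,2]
    C=Ry(q[1]-q[2]+q[3]); o5=o4+L3*C[:,0]+e4*C[:,2]
    c,s=cos(q[4]),sin(q[4]); D=C@np.array([[c,-s,0],[s,c,0],[0,0,1.]])
    t=o5+L4*D[:,0]
    c,s=cos(q[5]),sin(q[5]); R=D@np.array([[1.,0,0],[0,c,-s],[0,s,c]])
    axs=[np.array([0,0,1.]),ax,-ax,ax,C[:,2],D[:,0]]; os=[np.zeros(3),o2,o3,o4,o5,t]
    J=np.zeros((6,6))
    for i,(a,o) in enumerate(zip(axs,os)):
        r=t-o; J[:3,i]=[a[1]*r[2]-a[2]*r[1],a[2]*r[0]-a[0]*r[2],a[0]*r[1]-a[1]*r[0]]; J[3:,i]=a
    return t,R,J,(o2,o3,o4,o5)
def rv(M):
    v=np.array([M[2,1]-M[1,2],M[0,2]-M[2,0],M[1,0]-M[0,1]])/2
    n=np.linalg.norm(v); 
    return v if n<1e-9 else v/n*np.arctan2(n,(np.trace(M)-1)/2)
def solve(q,X,T,it=6):
    qq=np.clip(q,lo,hi)
    for _ in range(it):
        t,R,J,_o=fkj(qq)
        e=np.r_[X-t,W*rv(T@R.T)]
        if np.linalg.norm(e)<1e-5: break
        Jw=J.copy();Jw[3:]*=W
        act=np.ones(6,bool)
        for k in range(4):
            Ja=Jw[:,act]; dq=np.zeros(6); dq[act]=np.linalg.solve(Ja.T@Ja+1e-6*np.eye(act.sum()),Ja.T@e)
            bad=act&(((qq+dq>hi)&(qq>=hi-1e-9))|((qq+dq<lo)&(qq<=lo+1e-9)))
            if not bad.any(): break
            act&=~bad
        m=np.abs(dq).max()
        if m>.3: dq*=.3/m
        qq=np.clip(qq+dq,lo,hi)
    return qq
def rot(roll): c,s=cos(roll),sin(roll); return np.array([[1.,0,0],[0,c,-s],[0,s,c]])
def row(q,dp,roll=0):
    t,R,_,_=fkj(q); n=solve(q,t+R@np.asarray(dp)/1000,R@rot(roll))
    dq=n-q; return q+dq*min(1,(vmax/np.maximum(abs(dq),1e-9)).min())
def hp(q):
    t,R,_,o=fkj(q);d=R[:,0]; return t,np.degrees(np.arctan2(d[1],d[0])),np.degrees(np.arcsin(np.clip(d[2],-1,1)))
def desc(q): t,h,p=hp(q); return '%s head %.1f pitch %.1f q %s'%(t.round(3),h,p,np.degrees(q).round(1))
def clear(q):
    t,R,_,(o2,o3,o4,o5)=fkj(q); c=10
    for s in (0,.08,.16,.25,.32): 
        x=t-R[:,0]*s; m=.0 if s==0 else .06
        c=min(c,cl(x,m))
    for x,m in ((o5,.07),(o4,.08),((o3+o4)/2,.08),(o3,.1)): c=min(c,cl(x,m))
    return c
def cl(x,m):
    a=[]
    # worktop
    a.append(x[2]-m-.015 if (x[0]>.38 or x[1]<-.22) else x[2]-m+.05)
    if abs(x[1])<.24+m: a.append(max(.435-x[0]-m, x[2]-m-.46))      # cabinet
    a.append(.56-x[0]-m)
    a.append(max(np.hypot(x[0],x[1])-.13-m, x[2]-m-.42, )) if m<.09 else 0
    if x[1]<-.38 and x[0]>.1: a.append(max(x[2]-m-.24, 0 if False else (x[1]+.42)-(0) if x[1]>-.42 else x[2]-m-.24))
    if x[0]>.38 and abs(x[1])>.24: a.append(x[2]-m-.2 if abs(x[1])<.55 else 1)
    return min(a)
def goto(q,X,rows,step=38,nmax=30,tol=4,stall=6):
    hist=[];best=9
    for k in range(nmax):
        t,R,_,_=fkj(q);e=1000*(np.asarray(X)-t);l=np.linalg.norm(e)
        if l<tol: break
        if l<best-.5 if best<900 else True: pass
        dp=np.round(R.T@e*min(1,step/l)); rows.append(dp); q=row(q,dp)
    return q
E
python3 - <<'E'
from fs import *
q=np.radians([.255,-16.631,69.1,115.79,-8.895,84.241])
for d in [[-36,15,6]]*3+[[-35,16,6],[-35,17,6],[-35,18,6]]: q=row(q,d)
print(desc(q))
q=np.radians([-6.77,-8.347,63.288,115.79,-3.216,82.2])
for d in [[-39,10,4]]*2+[[-39,11,4],[-38,12,4],[-38,13,4],[-38,14,4],[-37,15,4],[-37,16,4]]: q=row(q,d)
print(desc(q))
import time
q=np.radians([2.274,-45.1,73.86,115.78,-11.785,78.88]);t0=time.time();rows=[]
for X in [(0,.007,1.0),(.2,.015,.95),(.35,.02,.85),(.35,.2,.7),(.3,.3,.6),(.2,.4,.6)]: q=goto(q,X,rows);print(len(rows),desc(q),clear(q))
print(time.time()-t0)
E
```

```text
4
[0.13  0.018 1.017] head -9.2 pitch -17.4 q [  1.9 -19.9  78.2 115.8 -10.6  82.6]
[0.232 0.025 0.991] head -9.6 pitch -25.5 q [ -0.8 -11.9  78.2 115.8  -8.   82.6]
8 [0.    0.007 1.003] head -9.5 pitch 0.3 q [  2.2 -51.9  34.4  86.  -11.8  79.5] 0.3069193294272567
14 [0.201 0.015 0.953] head -9.5 pitch -1.6 q [  2.4 -51.9   4.   57.6 -11.8  79.9] 0.28910464890045656
20 [0.35 0.02 0.85] head -9.4 pitch -2.0 q [  0.1 -50.5 -20.6  31.9  -9.5  79.8] 0.20997103851506732
30 [0.35 0.2  0.7 ] head -9.4 pitch -2.4 q [ 66.6 -31.1 -39.9   1.1 -75.8  89.2] 0.18354735991153975
39 [0.302 0.299 0.599] head -9.6 pitch -3.8 q [ 80.9  -2.6 -21.6  78.4 -86.1 177. ] 0.1527329540050254
52 [0.204 0.4   0.6  ] head 5.2 pitch -7.8 q [ 96.6   1.8 -13.9  84.6 -82.  179.9] 0.18866656207862886
0.17330622673034668
```

```bash
cat > search.py <<'E'
from fs import *
import sys,multiprocessing as mp,time
Q0=np.radians([2.274,-45.1,73.86,115.78,-11.785,78.88])
PRE=np.array([.37,-.15,.16])
def run(seq,rec=False):
    q=Q0.copy();rows=[];mc=9
    for X,roll,n in seq:
        for k in range(n):
            t,R,_,_=fkj(q);e=1000*(np.asarray(X)-t);l=np.linalg.norm(e)
            if l<4: break
            dp=np.round(R.T@e*min(1,36/l)); rows.append((dp,roll)); q2=row(q,dp,roll)
            q=q2
            if k%3==0: mc=min(mc,clear(q))
    mc=min(mc,clear(q))
    t,h,p=hp(q)
    perr=np.linalg.norm(t-PRE)*1000
    cost=max(0,abs(h-48)-8)+1.5*max(0,abs(p+4)-4)+.15*max(0,perr-10)+300*max(0,-mc)+.06*len(rows)
    return cost,q,rows,mc
def rnd(g):
    K=g.integers(2,5)
    s=[]
    for _ in range(K):
        s.append((np.array([g.uniform(-.5,.5),g.uniform(-.7,.7),g.uniform(.35,1.1)]),float(g.choice([0,0,0,.06,-.06])),int(g.integers(6,30))))
    s.append((np.array([.2,-.3,.4])+g.normal(0,.1,3),0.,25));s.append((PRE.copy(),0.,20))
    return s
def mut(s,g):
    s=[(X.copy(),r,n) for X,r,n in s]
    for i in range(len(s)-1):
        X,r,n=s[i]
        if g.random()<.5:
            X=X+g.normal(0,.1,3)
            if g.random()<.2: r=float(g.choice([0,.06,-.06]))
            if g.random()<.3: n=max(3,n+int(g.integers(-5,6)))
            s[i]=(X,r,n)
    return s
def work(seed):
    g=np.random.default_rng(seed);t0=time.time()
    pop=[]
    while time.time()-t0<150:
        s=rnd(g);pop.append((run(s)[0],s))
    pop.sort(key=lambda a:a[0]);pop=pop[:12]
    while time.time()-t0<520:
        i=min(int(g.exponential(3)),len(pop)-1)
        s=mut(pop[i][1],g);c=run(s)[0]
        if c<pop[-1][0]: pop.append((c,s));pop.sort(key=lambda a:a[0]);pop=pop[:12]
    return pop[:3]
if __name__=='__main__':
    with mp.Pool(4) as p: r=sum(p.map(work,range(4)),[])
    r.sort(key=lambda a:a[0])
    import pickle;pickle.dump(r,open('res.pkl','wb'))
    for c,s in r[:5]:
        c,q,rows,mc=run(s);print(round(c,2),len(rows),desc(q),round(mc,3));print([(X.round(2).tolist(),ro,n) for X,ro,n in s])
E
OMP_NUM_THREADS=1 timeout 570 python3 search.py
```

```text
14.83 91 [ 0.37  -0.15   0.161] head 30.6 pitch -7.0 q [-86.5  51.  -42.3  71.7  62.1 115.6] 0.006
[([-0.36, -0.38, 0.77], 0.0, 3), ([0.22, 0.34, 0.72], 0.06, 20), ([0.44, 1.22, 1.39], 0.06, 16), ([0.17, 0.57, 1.07], 0.06, 19), ([0.51, -0.66, 0.51], 0.06, 17), ([0.37, -0.15, 0.16], 0.0, 20)]
14.83 91 [ 0.37  -0.15   0.161] head 30.6 pitch -7.0 q [-86.5  51.  -42.3  71.7  62.1 115.6] 0.006
[([-0.36, -0.38, 0.77], 0.0, 3), ([0.22, 0.34, 0.72], 0.06, 20), ([0.44, 1.22, 1.39], 0.06, 16), ([0.17, 0.57, 1.07], 0.06, 19), ([0.51, -0.66, 0.51], 0.06, 17), ([0.37, -0.15, 0.16], 0.0, 20)]
14.83 91 [ 0.37  -0.15   0.161] head 30.6 pitch -7.0 q [-86.5  51.  -42.3  71.7  62.1 115.6] 0.006
[([-0.36, -0.38, 0.77], 0.0, 3), ([0.22, 0.34, 0.72], 0.06, 20), ([0.44, 1.22, 1.39], 0.06, 16), ([0.17, 0.57, 1.07], 0.06, 19), ([0.51, -0.66, 0.51], 0.06, 17), ([0.37, -0.15, 0.16], 0.0, 20)]
15.96 121 [ 0.369 -0.15   0.16 ] head 31.3 pitch -4.1 q [-86.5  55.  -40.5  75.8  62.  148.9] 0.002
[([-0.33, 0.79, 0.78], 0.06, 33), ([0.28, 0.69, 1.51], 0.0, 7), ([-0.11, -0.45, 0.17], 0.06, 9), ([0.2, 0.39, 1.0], 0.06, 29), ([0.14, -0.35, 0.88], 0.06, 30), ([0.37, -0.15, 0.16], 0.0, 20)]
15.96 121 [ 0.369 -0.15   0.16 ] head 31.3 pitch -4.1 q [-86.5  55.  -40.5  75.8  62.  148.9] 0.002
[([-0.33, 0.79, 0.78], 0.06, 33), ([0.28, 0.69, 1.51], 0.0, 7), ([-0.11, -0.45, 0.17], 0.06, 9), ([0.2, 0.39, 1.0], 0.06, 29), ([0.14, -0.35, 0.88], 0.06, 30), ([0.37, -0.15, 0.16], 0.0, 20)]
```

```bash
cat > ver.py <<'E'
import pickle,sim
from search import *
r=pickle.load(open('res.pkl','rb'));s=r[0][1]
c,q,rows,mc=run(s)
qa=Q0.copy();qb=np.degrees(Q0)
for i,(dp,ro) in enumerate(rows):
    qa=row(qa,dp,ro);qb=sim.row(qb,dp,ro)
    if i%6==5 or i==len(rows)-1: print(i,dp,ro,desc(qa),'|',desc(np.radians(qb)),round(clear(qa),3))
print(fkj(qa)[1])
E
python3 ver.py
```

```text
5 [ 20. -13. -27.] 0.06 [-0.164 -0.015  0.947] head -9.3 pitch -0.1 q [  4.2 -51.9  59.8 111.8 -13.5  89.9] | [-0.165 -0.015  0.946] head -9.3 pitch -0.1 q [  4.2 -52.   59.7 111.8 -13.5  89.9] 0.296
11 [ 22. -22. -18.] 0.06 [-0.055  0.119  0.935] head -9.5 pitch -6.2 q [-14.6 -51.9  47.4 105.5   5.1 109.9] | [-0.055  0.119  0.934] head -9.5 pitch -6.2 q [-14.6 -52.   47.3 105.5   5.  109.9] 0.298
17 [ 24. -27.  -3.] 0.06 [0.067 0.239 0.893] head -10.1 pitch -12.4 q [-39.2 -51.9  42.6 108.6  28.4 124.2] | [0.067 0.238 0.893] head -10.1 pitch -12.4 q [-39.2 -52.   42.4 108.5  28.3 124.2] 0.302
23 [ -2. -17. -32.] 0.06 [0.174 0.302 0.86 ] head -9.2 pitch -15.7 q [-57.9 -51.9  40.8 115.8  46.3 134.7] | [0.173 0.302 0.859] head -9.2 pitch -15.7 q [-57.9 -52.   40.7 115.8  46.3 134.7] 0.304
29 [  2. -27. -23.] 0.06 [0.221 0.394 0.914] head -6.2 pitch -5.9 q [-67.4 -51.9  51.8 115.8  60.6 162.5] | [0.221 0.394 0.914] head -6.2 pitch -6.0 q [-67.3 -52.   51.7 115.8  60.5 162.4] 0.293
35 [  5. -32. -15.] 0.06 [0.286 0.459 0.933] head 0.1 pitch -2.1 q [-76.  -51.9  55.2 115.8  76.  179.9] | [
[... 1460 characters left out ...]
35. -9.] 0.0 [ 0.415 -0.109  0.394] head 30.6 pitch -7.0 q [-77.   18.6 -41.3  98.1  71.  123.1] | [ 0.415 -0.109  0.393] head 30.7 pitch -6.9 q [-77.   18.8 -41.5  97.9  71.1 123. ] 0.02
89 [-4. 35. -9.] 0.0 [ 0.375 -0.145  0.187] head 30.6 pitch -7.0 q [-85.4  47.3 -43.3  73.8  63.1 116.2] | [ 0.375 -0.144  0.185] head 30.7 pitch -6.9 q [-85.4  47.5 -43.4  73.6  63.1 116.2] -0.062
90 [-4. 26. -7.] 0.0 [ 0.37  -0.15   0.161] head 30.6 pitch -7.0 q [-86.5  51.  -42.3  71.7  62.1 115.6] | [ 0.37  -0.149  0.159] head 30.7 pitch -6.9 q [-86.5  51.3 -42.4  71.4  62.1 115.6] 0.065
[[ 0.85408789 -0.20990829 -0.47589115]
 [ 0.50572178  0.12128462  0.85412852]
 [-0.12157037 -0.97016934  0.20974292]]
```

```bash
python3 - <<'E'
from h import *
np.set_printoptions(precision=3,suppress=True)
m=eyes.camera_model('top')
for px in [(610,300),(612,328),(722,450),(660,262),(625,275),(700,400),(768,340),(768,425),(748,543),(560,318),(592,300)]:
    p=(px[0]/1.5,px[1]/1.5); print(px,onplane(m,p,2,0),onplane(m,p,2,.19))
E
```

```text
(610, 300) [ 0.513 -0.505  0.   ] [ 0.372 -0.423  0.19 ]
(612, 328) [ 0.432 -0.491  0.   ] [ 0.304 -0.411  0.19 ]
(722, 450) [ 0.131 -0.643  0.   ] [ 0.05  -0.539  0.19 ]
(660, 262) [ 0.63  -0.657  0.   ] [ 0.471 -0.551  0.19 ]
(625, 275) [ 0.59  -0.559  0.   ] [ 0.437 -0.469  0.19 ]
(700, 400) [ 0.243 -0.635  0.   ] [ 0.145 -0.532  0.19 ]
(768, 340) [ 0.393 -0.835  0.   ] [ 0.271 -0.701  0.19 ]
(768, 425) [ 0.184 -0.755  0.   ] [ 0.095 -0.634  0.19 ]
(748, 543) [-0.049 -0.629  0.   ] [-0.101 -0.527  0.19 ]
(560, 318) [ 0.463 -0.376  0.   ] [ 0.33  -0.314  0.19 ]
(592, 300) [ 0.514 -0.462  0.   ] [ 0.373 -0.387  0.19 ]
```

```bash
python3 - <<'E'
s=open('fs.py').read()
i=s.index("    if x[1]<-.38 and x[0]>.1"); j=s.index("    if x[0]>.38 and abs")
s=s[:i]+"    if x[1]<-.3 and x[0]>.0: a.append(max(.894*(x[1]+.49)-.447*(x[0]-.43)-m, x[2]-m-.21))\n"+s[j:]
open('fs.py','w').write(s)
s=open('search.py').read()
s=s.replace("q=Q0.copy();rows=[];mc=9","q=Q0.copy();rows=[];mc=9;imp=0;pv=np.zeros(6)")
s=s.replace("            q=q2\n","            dq=np.degrees(q2-q)\n            at=(q2>hi-.01)|(q2<lo+.01)\n            imp+=np.sum(np.maximum(0,abs(pv)-1.5)*at*(abs(dq)<.5*abs(pv)+.2));pv=dq\n            q=q2\n")
s=s.replace("abs(h-48)-8","abs(h-45)-16").replace("+.06*len(rows)","+.04*len(rows)+1.0*imp")
s=s.replace("    t0=time.time()\n    pop=[]","    t0=time.time()\n    pop=[]").replace("g=np.random.default_rng(seed);t0=time.time()\n    pop=[]","g=np.random.default_rng(seed+50);t0=time.time()\n    import pickle\n    pop=[(run(s)[0],s) for _,s in pickle.load(open('res.pkl','rb'))]")
s=s.replace("time.time()-t0<150","time.time()-t0<60")
open('search.py','w').write(s)
E
cp res.pkl res0.pkl; OMP_NUM_THREADS=1 timeout 575 python3 search.py; python3 - <<'E'
from scan import *
q=np.array([-86.5,51,-42,71,62.])
for P in [(.37,-.15,.16),(.40,-.13,.1),(.45,-.1,.1),(.45,-.1,.16),(.45,-.1,.22),(.45,-.1,.27),(.45,-.13,.22)]:
    b=ik(np.array(P),30.6,-7,[q]);q=b.x;print(P,q.round(1),round(np.sqrt(2*b.cost)*100,1))
E
```

```text
4.48 97 [ 0.37 -0.15  0.16] head 37.5 pitch -7.8 q [-83.2  51.2 -36.7  77.1  58.4 118.9] 0.032
[([-0.2, 0.86, 0.72], 0.06, 30), ([0.09, 0.77, 1.17], 0.0, 3), ([-0.1, 0.15, 0.38], 0.06, 10), ([0.17, 0.34, 1.06], 0.06, 19), ([-0.09, -0.39, 0.53], 0.06, 17), ([0.37, -0.15, 0.16], 0.0, 20)]
4.48 97 [ 0.37 -0.15  0.16] head 37.5 pitch -7.8 q [-83.2  51.2 -36.7  77.1  58.4 118.9] 0.032
[([-0.2, 0.86, 0.72], 0.06, 30), ([0.09, 0.77, 1.17], 0.0, 3), ([-0.1, 0.15, 0.38], 0.06, 10), ([0.17, 0.34, 1.06], 0.06, 19), ([-0.09, -0.39, 0.53], 0.06, 17), ([0.37, -0.15, 0.16], 0.0, 20)]
4.52 98 [ 0.37 -0.15  0.16] head 37.9 pitch -7.9 q [-83.   51.2 -36.3  77.5  58.1 117.8] 0.032
[([-0.2, 0.86, 0.72], 0.06, 30), ([0.09, 0.77, 1.17], 0.0, 3), ([-0.1, 0.15, 0.38], 0.06, 10), ([0.15, 0.34, 1.07], 0.06, 19), ([-0.09, -0.39, 0.53], 0.06, 17), ([0.37, -0.15, 0.16], 0.0, 20)]
5.27 111 [ 0.37 -0.15  0.16] head 48.5 pitch -6.3 q [-78.2  55.1 -26.8  87.7  52.8 124.6] 0.003
[([-0.21, 0.85, 0.81], 0.06, 34), ([0.37, 1.13, 1.09], 0.0, 3), ([0.03, -0.35, 0.08], 0.06, 9), ([0.03, 0.4, 0.86], 0.06, 25), ([0.22, -0.17, 0.91], 0.06, 22), ([0.37, -0.15, 0.16], 0.0, 20)]
5.31 112 [ 0.369 -0.15   0.16 ] head 44.6 pitch -7.8 q [-80.   52.6 -30.6  83.1  54.7 140.3] 0.003
[([-0.21, 0.85, 0.81], 0.06, 34), ([0.45, 0.91, 1.15], 0.0, 3), ([0.03, -0.35, 0.08], 0.06, 9), ([0.03, 0.4, 0.86], 0.06, 25), ([0.24, -0.23, 0.84], 0.06, 26), ([0.37, -0.15, 0.16], 0.0, 20)]
(0.37, -0.15, 0.16) [-86.4  51.  -42.3  71.5  62.2] 0.0
(0.4, -0.13, 0.1) [-80.6  58.1 -42.2  60.9  67.7] 0.0
(0.45, -0.1, 0.1) [-70.2  54.4 -45.7  46.6  77.2] 0.0
(0.45, -0.1, 0.16) [-70.2  45.9 -47.   53.8  77.2] 0.0
(0.45, -0.1, 0.22) [-70.2  37.5 -47.1  62.1  77.2] 0.0
(0.45, -0.1, 0.27) [-70.2  30.7 -46.1  69.8  77.2] 0.0
(0.45, -0.13, 0.22) [-71.9  39.5 -42.6  68.4  75.7] 0.0
```

```bash
cat > nxt.py <<'E'
# continue plan res.pkl[0] from actual state; argv: segment index, rows already done in it, rows to print
import pickle,sys,json
from search import *
from workcell import ctrl
s=pickle.load(open('res.pkl','rb'))[0][1]
seg,done,N=map(int,sys.argv[1:4])
q=np.radians(ctrl.sense()['joint_positions']);q=np.clip(q,lo,hi)
print('now',desc(q)); out=[];allr=0
pq=q
for i in range(seg,len(s)):
    X,roll,n=s[i]
    for k in range(done if i==seg else 0,n):
        t,R,_,_=fkj(q);e=1000*(np.asarray(X)-t);l=np.linalg.norm(e)
        if l<4: break
        ro=roll
        if roll and np.degrees(q[5])>165: ro=min(roll,.03)
        if roll and np.degrees(q[5])>174: ro=.015
        if MODE_FULL: ro=roll
        dp=np.round(R.T@e*min(1,36/l)); pq=q;q=row(q,dp,ro);allr+=1
        if len(out)<N:
            out.append({"dp":[int(v) for v in dp],"roll":ro})
            if len(out)==N: print(json.dumps(out));print('pred',desc(q),'next seg',i,'done',k+1,'clear',round(clear(q),3))
        elif allr%12==0: print(allr,desc(q),round(clear(q),3),'dq',np.degrees(q-pq).round(1))
print('end',allr,desc(q))
E
sed -i 's/^pq=q$/pq=q;MODE_FULL="full" in sys.argv/' nxt.py
python3 nxt.py 0 0 12 full; echo; python3 nxt.py 0 0 12
```

```text
now [-0.164  0.     0.99 ] head -9.5 pitch 3.1 q [  2.3 -45.1  73.9 115.8 -11.8  78.9]
[{"dp": [-8, -4, -35], "roll": 0.06}, {"dp": [-8, -6, -35], "roll": 0.06}, {"dp": [-8, -8, -34], "roll": 0.06}, {"dp": [-8, -10, -34], "roll": 0.06}, {"dp": [-8, -12, -33], "roll": 0.06}, {"dp": [-8, -14, -32], "roll": 0.06}, {"dp": [-9, -17, -31], "roll": 0.06}, {"dp": [-9, -19, -29], "roll": 0.06}, {"dp": [-10, -21, -28], "roll": 0.06}, {"dp": [-11, -22, -26], "roll": 0.06}, {"dp": [-11, -24, -24], "roll": 0.06}, {"dp": [-12, -26, -22], "roll": 0.06}]
pred [-0.093  0.336  0.957] head -6.2 pitch 7.5 q [-34.4 -51.9  72.4 115.8  27.9 124.5] next seg 0 done 12 clear 0.33
24 [-0.032  0.5    0.949] head 5.8 pitch 9.0 q [-45.9 -51.9  78.2 115.8  50.9 170.8] 0.343 dq [-0.3  0.   0.   0.   1.5  3.5]
36 [-0.005  0.508  0.937] head 14.9 pitch 2.0 q [-45.2 -51.9  67.9 115.8  60.1 179.9] 0.318 dq [ 2.   0.  -3.   0.  -1.8  0. ]
48 [0.165 0.341 0.968] head 19.9 pitch -12.1 q [-44.5 -37.3  52.1 115.8  61.9 179.9] 0.395 dq [-2.3  2.4  0.7  0.   2.9  0. ]
60 [0.241 0.331 0.989] head 35.0 pitch -4.3 q [-50.9 -34.6
[... 1346 characters left out ...]
.938] head 14.1 pitch 3.5 q [-47.  -51.9  71.2 115.8  61.  173.5] 0.327 dq [ 1.6  0.  -1.7  0.  -1.6 -0.7]
48 [0.106 0.36  1.016] head 13.6 pitch -2.3 q [-41.7 -44.3  53.  101.3  55.2 178.4] 0.351 dq [-1.9  2.2  0.1 -1.9  1.9  0.6]
60 [0.1   0.135 0.913] head 12.1 pitch -10.7 q [  1.5 -51.9  18.3  81.1  10.5 179.9] 0.304 dq [ 4.9  0.   0.   1.  -5.2  0. ]
72 [ 0.074 -0.005  0.818] head 6.3 pitch -22.9 q [ 28.4 -51.9  17.5  93.9 -20.2 179.9] 0.304 dq [ 1.   0.  -2.9 -1.5 -1.2  0. ]
84 [0.239 0.045 0.598] head -4.1 pitch -32.4 q [ 31.6 -51.9 -24.1  65.8 -29.6 179.9] 0.161 dq [-0.2  0.  -4.  -3.1 -0.5  0. ]
end 88 [0.278 0.05  0.491] head -8.7 pitch -33.6 q [ 30.2 -51.9 -40.4  52.  -31.5 179.9]
```

>>> servo_tool:
  steps:
    - {"dp": [-8,-4,-35],"roll": 0.06}
    - {"dp": [-8,-6,-35],"roll": 0.06}
    - {"dp": [-8,-8,-34],"roll": 0.06}
    - {"dp": [-8,-10,-34],"roll": 0.06}
    - {"dp": [-8,-12,-33],"roll": 0.06}
    - {"dp": [-8,-14,-32],"roll": 0.06}
    - {"dp": [-9,-17,-31],"roll": 0.06}
    - {"dp": [-9,-19,-29],"roll": 0.06}
    - {"dp": [-10,-21,-28],"roll": 0.06}
    - {"dp": [-11,-22,-26],"roll": 0.06}
    - {"dp": [-11,-24,-24],"roll": 0.06}
    - {"dp": [-12,-26,-22],"roll": 0.06}

```text
t: 8.35
ee_pos: [-0.088, 0.3376, 0.9554]
eef_rot: [120.6, -7.2, -6.5]
force: [0.2, 0.2, 1.0]
finger_gap: -0.0002
```

```bash
sed -i 's/>165: ro=min(roll,.03)/>171: ro=.02/; s/>174: ro=.015/>179: ro=roll/' nxt.py; python3 nxt.py 0 12 12 full;python3 nxt.py 0 12 12
```

```text
now [-0.087  0.337  0.956] head -6.5 pitch 7.1 q [-35.  -51.9  71.9 115.8  28.2 124.5]
[{"dp": [-13, -27, -20], "roll": 0.06}, {"dp": [-14, -28, -17], "roll": 0.06}, {"dp": [-14, -29, -16], "roll": 0.06}, {"dp": [-14, -30, -14], "roll": 0.06}, {"dp": [-14, -31, -12], "roll": 0.06}, {"dp": [-15, -31, -10], "roll": 0.06}, {"dp": [-15, -32, -8], "roll": 0.06}, {"dp": [-14, -32, -6], "roll": 0.06}, {"dp": [-14, -33, -4], "roll": 0.06}, {"dp": [-14, -33, -2], "roll": 0.06}, {"dp": [-14, -33, 0], "roll": 0.06}, {"dp": [-14, -33, 3], "roll": 0.06}]
pred [-0.031  0.5    0.949] head 5.6 pitch 9.0 q [-46.1 -51.9  78.2 115.8  50.8 170.9] next seg 0 done 24 clear 0.343
24 [-0.005  0.507  0.937] head 14.8 pitch 2.0 q [-45.2 -51.9  67.9 115.8  59.9 179.9] 0.318 dq [ 2.   0.  -3.   0.  -1.8  0. ]
36 [0.165 0.341 0.969] head 19.7 pitch -12.1 q [-44.6 -37.3  52.2 115.8  61.8 179.9] 0.395 dq [-2.4  2.4  0.6  0.   3.   0. ]
48 [0.241 0.331 0.989] head 34.8 pitch -4.3 q [-51.  -34.7  34.9 115.8  84.  179.9] 0.319 dq [ 0.2 -0.1 -1.9  0.   1.4  0. ]
60 [0.317 0.237 0.818] head 38.9 pitch -6.8 q [-50.3 -34
[... 1219 characters left out ...]
69] head 19.6 pitch -12.0 q [-45.  -37.3  52.  115.8  62.1 179.9] 0.392 dq [-2.3  2.4  0.7  0.   2.9  0. ]
48 [0.242 0.331 0.988] head 34.8 pitch -4.3 q [-51.1 -34.8  34.5 115.8  84.1 179.9] 0.318 dq [ 0.2 -0.1 -1.9  0.   1.4  0. ]
60 [0.317 0.236 0.817] head 38.9 pitch -6.8 q [-50.3 -34.7  -2.5 115.8  83.2 179.9] 0.243 dq [-0.4  0.4 -2.9  0.  -0.   0. ]
72 [0.389 0.092 0.554] head 37.3 pitch -7.8 q [-63.2 -13.8 -41.2 115.8  76.9 142.2] 0.049 dq [-2.8  4.3 -3.9  0.  -2.2 -8.5]
84 [ 0.371 -0.134  0.186] head 37.3 pitch -7.8 q [-82.8  47.4 -39.6  77.6  59.  119.3] 0.064 dq [-0.8  4.6  2.9 -1.3 -0.8 -0.4]
end 85 [ 0.37  -0.15   0.161] head 37.3 pitch -7.8 q [-83.3  51.1 -36.9  77.   58.5 119. ]
```

Prediction matches reality closely, so I'll continue with the softened plan.

>>> servo_tool:
  steps:
    - {"dp": [-13,-27,-20],"roll": 0.06}
    - {"dp": [-14,-28,-17],"roll": 0.06}
    - {"dp": [-14,-29,-16],"roll": 0.06}
    - {"dp": [-14,-30,-14],"roll": 0.06}
    - {"dp": [-14,-31,-12],"roll": 0.06}
    - {"dp": [-15,-31,-10],"roll": 0.06}
    - {"dp": [-15,-32,-8],"roll": 0.06}
    - {"dp": [-14,-32,-6],"roll": 0.06}
    - {"dp": [-14,-33,-4],"roll": 0.06}
    - {"dp": [-14,-33,-2],"roll": 0.06}
    - {"dp": [-14,-33,0],"roll": 0.06}
    - {"dp": [-14,-33,3],"roll": 0.06}

```text
t: 9.35
ee_pos: [-0.0274, 0.4982, 0.9486]
eef_rot: [159.9, -9.1, 4.8]
force: [0.0, -1.0, -1.9]
finger_gap: 0.0003
```

```bash
python3 nxt.py 0 24 12
```

```text
now [-0.026  0.498  0.949] head 4.7 pitch 9.1 q [-46.6 -51.9  78.2 115.8  50.4 171.1]
[{"dp": [-14, -33, 5], "roll": 0.02}, {"dp": [-14, -33, 5], "roll": 0.02}, {"dp": [-14, -33, 6], "roll": 0.02}, {"dp": [-13, -33, 7], "roll": 0.02}, {"dp": [-13, -33, 8], "roll": 0.02}, {"dp": [-12, -33, 9], "roll": 0.02}, {"dp": [20, -14, -26], "roll": 0.0}, {"dp": [19, -14, -27], "roll": 0.0}, {"dp": [17, -14, -28], "roll": 0.0}, {"dp": [-14, 12, 31], "roll": 0.02}, {"dp": [-13, 12, 31], "roll": 0.02}, {"dp": [-12, 12, 32], "roll": 0.02}]
pred [-0.     0.525  0.938] head 13.2 pitch 3.8 q [-47.4 -51.9  71.5 115.8  60.3 175.8] next seg 2 done 3 clear 0.328
24 [0.109 0.362 1.017] head 12.6 pitch -3.1 q [-42.7 -41.9  58.3 105.7  55.3 179.9] 0.362 dq [-2.3  4.7  5.1  2.6  2.2  0.9]
36 [0.188 0.323 1.068] head 21.8 pitch -6.3 q [-42.9 -23.2  78.2 115.8  64.1 179.9] 0.372 dq [0.6 0.4 0.  0.  0.3 0. ]
48 [0.243 0.254 0.887] head 22.6 pitch -20.9 q [-44.2 -36.6  30.4 111.   59.1 179.9] 0.317 dq [-1.3 -0.5 -2.9  0.6  0.1  0. ]
60 [0.346 0.133 0.684] head 19.5 pitch -23.2 q [-58.1 -43.1 -12.5  94.1  63.9 179.9] 0.195 dq [-4.  -0.4 -0.8 -1.6  5.6  0. ]
72 [ 0.371 -0.022  0.409] head 18.0 pitch -19.4 q [-86.8 -18.2 -52.8  91.4  65.7 111. ] 0.012 dq [-0.5  4.2 -3.1 -6.5 -0.3 -0.9]
end 75 [ 0.371 -0.07   0.313] head 18.0 pitch -19.4 q [-87.7  -1.9 -59.4  70.1  65.2 109.4]
```

```bash
sed -i 's/>171: ro=.02/>174.5: ro=.03/; s/>179: ro=roll/>178.5: ro=roll/' nxt.py; python3 nxt.py 0 24 12;python3 nxt.py 0 24 12 full
```

```text
now [-0.026  0.498  0.949] head 4.7 pitch 9.1 q [-46.6 -51.9  78.2 115.8  50.4 171.1]
[{"dp": [-14, -33, 5], "roll": 0.06}, {"dp": [-14, -33, 7], "roll": 0.03}, {"dp": [-14, -32, 8], "roll": 0.03}, {"dp": [-13, -32, 9], "roll": 0.03}, {"dp": [-13, -32, 10], "roll": 0.06}, {"dp": [-12, -32, 10], "roll": 0.06}, {"dp": [21, -15, -25], "roll": 0.0}, {"dp": [19, -15, -26], "roll": 0.0}, {"dp": [18, -15, -28], "roll": 0.0}, {"dp": [-14, 13, 31], "roll": 0.06}, {"dp": [-13, 14, 31], "roll": 0.06}, {"dp": [-12, 15, 31], "roll": 0.06}]
pred [-0.001  0.506  0.937] head 13.9 pitch 2.1 q [-45.7 -51.9  68.1 115.8  59.5 179.9] next seg 2 done 3 clear 0.319
24 [0.168 0.339 0.969] head 18.8 pitch -12.1 q [-45.1 -37.3  52.6 115.8  61.4 179.9] 0.392 dq [-2.3  2.4  0.7  0.   2.9  0. ]
36 [0.242 0.331 0.988] head 34.0 pitch -4.6 q [-51.4 -34.8  35.2 115.8  83.5 179.9] 0.318 dq [ 0.2 -0.2 -1.9  0.   1.4  0. ]
48 [0.319 0.235 0.819] head 38.2 pitch -6.9 q [-50.9 -34.9  -2.  115.8  83.1 179.9] 0.241 dq [-0.4  0.4 -2.9  0.  -0.   0. ]
60 [0.39  0.09  0.558] head 36.7 pitch -7.9 q [-63.5 -14.5 -40.6 115.8  7
[... 936 characters left out ...]
0.969] head 18.9 pitch -12.1 q [-44.9 -37.3  52.6 115.8  61.4 179.9] 0.393 dq [-2.3  2.4  0.7  0.   2.9  0. ]
36 [0.242 0.33  0.988] head 34.1 pitch -4.6 q [-51.4 -34.7  35.3 115.8  83.5 179.9] 0.318 dq [ 0.2 -0.1 -1.8  0.   1.5  0. ]
48 [0.318 0.235 0.819] head 38.3 pitch -6.9 q [-50.9 -34.9  -2.  115.8  83.1 179.9] 0.242 dq [-0.4  0.4 -2.9  0.  -0.   0. ]
60 [0.39  0.09  0.558] head 36.7 pitch -7.9 q [-63.5 -14.5 -40.6 115.8  77.1 142.8] 0.049 dq [-2.7  4.3 -3.9  0.  -2.  -8.4]
72 [ 0.372 -0.132  0.19 ] head 36.7 pitch -7.9 q [-82.9  46.6 -40.4  77.4  59.4 119.1] 0.063 dq [-0.7  4.6  2.8 -1.4 -0.7 -0.4]
end 73 [ 0.37 -0.15  0.16] head 36.7 pitch -7.9 q [-83.6  50.9 -37.3  76.4  58.8 118.7]
```

>>> servo_tool:
  steps:
    - {"dp": [-14,-33,5],"roll": 0.06}
    - {"dp": [-14,-33,7],"roll": 0.03}
    - {"dp": [-14,-32,8],"roll": 0.03}
    - {"dp": [-13,-32,9],"roll": 0.03}
    - {"dp": [-13,-32,10],"roll": 0.06}
    - {"dp": [-12,-32,10],"roll": 0.06}
    - {"dp": [21,-15,-25],"roll": 0.0}
    - {"dp": [19,-15,-26],"roll": 0.0}
    - {"dp": [18,-15,-28],"roll": 0.0}
    - {"dp": [-14,13,31],"roll": 0.06}
    - {"dp": [-13,14,31],"roll": 0.06}
    - {"dp": [-12,15,31],"roll": 0.06}

```text
t: 10.35
ee_pos: [0.0003, 0.5035, 0.9366]
eef_rot: [176.2, -2.2, 13.1]
force: [0.0, -0.5, 0.7]
finger_gap: -0.0005
```

```bash
python3 nxt.py 2 3 12 full
```

```text
now [0.001 0.503 0.937] head 13.1 pitch 2.2 q [-45.9 -51.9  68.1 115.8  59.  179.9]
[{"dp": [-11, 15, 31], "roll": 0.06}, {"dp": [-10, 16, 31], "roll": 0.06}, {"dp": [-9, 16, 31], "roll": 0.06}, {"dp": [-8, 17, 31], "roll": 0.06}, {"dp": [-7, 17, 31], "roll": 0.06}, {"dp": [-6, 18, 31], "roll": 0.06}, {"dp": [-5, 18, 31], "roll": 0.06}, {"dp": [18, 5, -31], "roll": 0.06}, {"dp": [16, 4, -32], "roll": 0.06}, {"dp": [12, 1, -34], "roll": 0.06}, {"dp": [8, -2, -35], "roll": 0.06}, {"dp": [2, -7, -35], "roll": 0.06}]
pred [0.169 0.338 0.969] head 18.1 pitch -12.0 q [-45.5 -37.4  52.8 115.8  61.2 179.9] next seg 3 done 5 clear 0.391
24 [0.243 0.33  0.987] head 33.3 pitch -4.9 q [-51.8 -34.9  35.6 115.8  83.1 179.9] 0.317 dq [ 0.2 -0.2 -2.   0.   1.4  0. ]
36 [0.32  0.233 0.819] head 37.6 pitch -7.0 q [-51.5 -35.   -1.8 115.8  83.  179.9] 0.24 dq [-0.4  0.4 -2.9  0.  -0.   0. ]
48 [0.39  0.086 0.555] head 36.1 pitch -8.0 q [-64.4 -14.4 -41.1 115.8  76.8 141.9] 0.049 dq [-2.9  4.4 -4.1  0.  -2.2 -8.7]
60 [ 0.371 -0.136  0.183] head 36.1 pitch -8.0 q [-83.3  47.4 -40.3  76.4  59.6 119. ] 0.064 dq [-0.6  4.7  2.8 -1.6 -0.5 -0.3]
end 61 [ 0.369 -0.15   0.16 ] head 36.1 pitch -8.0 q [-83.9  50.7 -38.   75.6  59.1 118.7]
```

>>> servo_tool:
  steps:
    - {"dp": [-11,15,31],"roll": 0.06}
    - {"dp": [-10,16,31],"roll": 0.06}
    - {"dp": [-9,16,31],"roll": 0.06}
    - {"dp": [-8,17,31],"roll": 0.06}
    - {"dp": [-7,17,31],"roll": 0.06}
    - {"dp": [-6,18,31],"roll": 0.06}
    - {"dp": [-5,18,31],"roll": 0.06}
    - {"dp": [18,5,-31],"roll": 0.06}
    - {"dp": [16,4,-32],"roll": 0.06}
    - {"dp": [12,1,-34],"roll": 0.06}
    - {"dp": [8,-2,-35],"roll": 0.06}
    - {"dp": [2,-7,-35],"roll": 0.06}

```text
t: 11.35
ee_pos: [0.1695, 0.338, 0.9698]
eef_rot: [-157.5, 11.9, 18.0]
force: [-0.0, -0.0, 0.4]
finger_gap: 0.0004
```

```bash
python3 nxt.py 3 5 12 full
```

```text
now [0.17  0.339 0.97 ] head 18.0 pitch -11.9 q [-45.8 -37.4  52.9 115.8  61.3 179.9]
[{"dp": [-6, -13, -33], "roll": 0.06}, {"dp": [-14, -18, -28], "roll": 0.06}, {"dp": [-19, -21, -23], "roll": 0.06}, {"dp": [-21, -22, -19], "roll": 0.06}, {"dp": [-23, -23, -16], "roll": 0.06}, {"dp": [-24, -23, -14], "roll": 0.06}, {"dp": [-24, -24, -12], "roll": 0.06}, {"dp": [-24, -25, -11], "roll": 0.06}, {"dp": [-24, -25, -10], "roll": 0.06}, {"dp": [-24, -26, -9], "roll": 0.06}, {"dp": [-23, -27, -8], "roll": 0.06}, {"dp": [-23, -27, -6], "roll": 0.06}]
pred [0.243 0.33  0.987] head 33.3 pitch -4.9 q [-51.8 -34.9  35.8 115.8  83.  179.9] next seg 3 done 17 clear 0.317
24 [0.32  0.233 0.82 ] head 37.6 pitch -7.0 q [-51.5 -35.   -1.7 115.8  83.  179.9] 0.24 dq [-0.4  0.4 -2.9  0.  -0.   0. ]
36 [0.39  0.086 0.556] head 36.1 pitch -8.0 q [-64.4 -14.5 -40.9 115.8  76.9 142. ] 0.049 dq [-2.8  4.4 -4.1  0.  -2.1 -8.6]
48 [ 0.371 -0.137  0.181] head 36.1 pitch -8.0 q [-83.3  47.6 -40.2  76.2  59.6 118.8] 0.064 dq [-0.6  4.7  2.9 -1.5 -0.5 -0.3]
end 49 [ 0.37 -0.15  0.16] head 36.1 pitch -8.0 q [-83.9  50.7 -38.   75.6  59.1 118.5]
```

>>> servo_tool:
  steps:
    - {"dp": [-6,-13,-33],"roll": 0.06}
    - {"dp": [-14,-18,-28],"roll": 0.06}
    - {"dp": [-19,-21,-23],"roll": 0.06}
    - {"dp": [-21,-22,-19],"roll": 0.06}
    - {"dp": [-23,-23,-16],"roll": 0.06}
    - {"dp": [-24,-23,-14],"roll": 0.06}
    - {"dp": [-24,-24,-12],"roll": 0.06}
    - {"dp": [-24,-25,-11],"roll": 0.06}
    - {"dp": [-24,-25,-10],"roll": 0.06}
    - {"dp": [-24,-26,-9],"roll": 0.06}
    - {"dp": [-23,-27,-8],"roll": 0.06}
    - {"dp": [-23,-27,-6],"roll": 0.06}

```text
t: 12.35
ee_pos: [0.243, 0.3284, 0.9811]
eef_rot: [-135.3, 5.6, 32.5]
force: [0.0, 0.0, -0.5]
finger_gap: 0.0
```

```bash
python3 nxt.py 3 17 12 full; python3 look.py top top3; python3 look.py wrist wrist3
```

```text
now [0.243 0.329 0.981] head 32.5 pitch -5.6 q [-51.9 -35.4  35.3 115.8  82.1 179.9]
[{"dp": [-21, -28, -7], "roll": 0.06}, {"dp": [-21, -29, -5], "roll": 0.06}, {"dp": [-26, 25, 2], "roll": 0.06}, {"dp": [-26, 25, 0], "roll": 0.06}, {"dp": [-27, 24, -1], "roll": 0.06}, {"dp": [-27, 24, -2], "roll": 0.06}, {"dp": [-27, 23, -3], "roll": 0.06}, {"dp": [-28, 22, -4], "roll": 0.06}, {"dp": [-28, 22, -5], "roll": 0.06}, {"dp": [-29, 21, -6], "roll": 0.06}, {"dp": [-29, 20, -7], "roll": 0.06}, {"dp": [-29, 19, -8], "roll": 0.06}]
pred [0.321 0.23  0.818] head 36.9 pitch -7.0 q [-52.2 -35.3  -1.9 115.8  82.9 179.9] next seg 4 done 10 clear 0.239
24 [0.39  0.083 0.555] head 35.5 pitch -8.0 q [-65.1 -14.6 -41.2 115.8  76.8 141.9] 0.049 dq [-2.8  4.4 -4.1  0.  -2.1 -8.7]
36 [ 0.371 -0.138  0.18 ] head 35.5 pitch -8.0 q [-83.7  47.7 -40.6  75.6  59.8 119. ] 0.064 dq [-0.6  4.7  2.9 -1.5 -0.6 -0.3]
end 37 [ 0.37 -0.15  0.16] head 35.5 pitch -8.0 q [-84.1  50.5 -38.5  75.1  59.5 118.8]
```

View pics/top3.png

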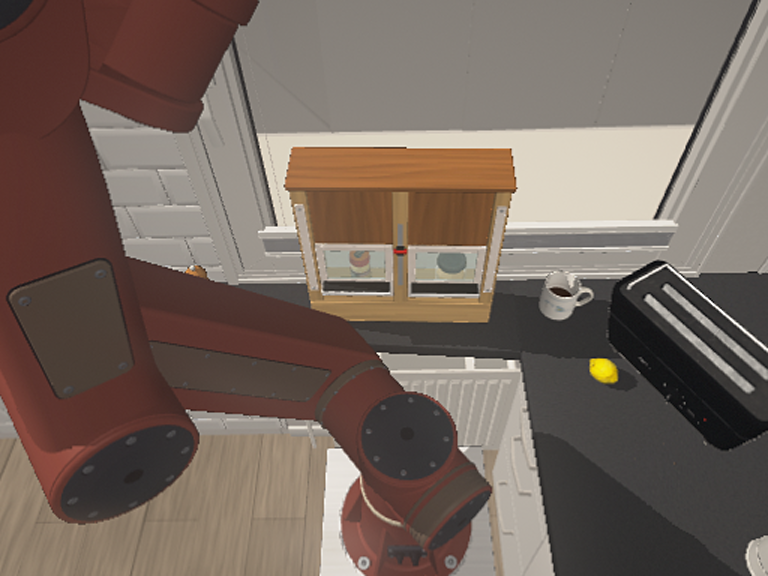

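View pics/wrist3.png

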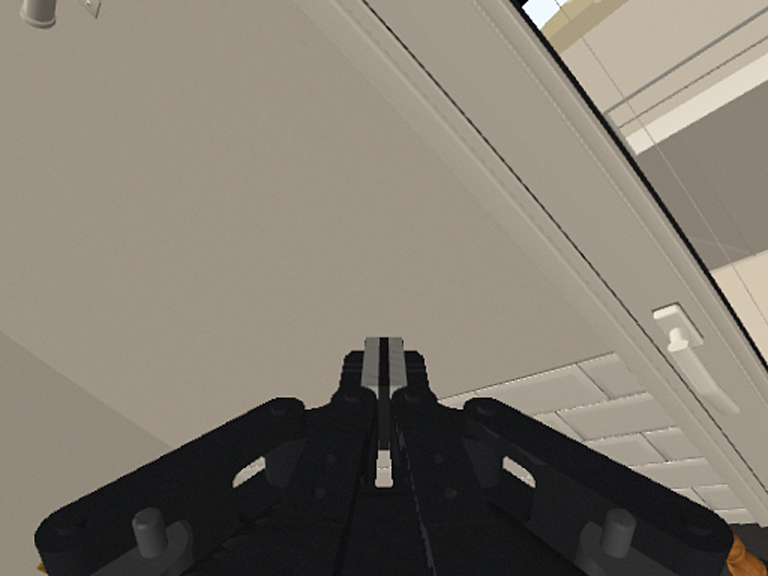

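Top view is now clear. The left bay holds the red-lidded jar at (360,262) and the right bay the wide, dark-lidded honey jar at (452,263), so the right sash is the one to lift. The red mark is at (400,250). Next I'll measure.

```bash
python3 - <<'E'
from h import *
im=cv2.imread('pics/top3.png')
im0=cv2.resize(im[230:330,300:510],None,fx=3.8,fy=3.8,interpolation=cv2.INTER_CUBIC);cv2.imwrite('pics/t3z.png',im0)
E
```

```text
(no output)
```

View pics/t3z.png

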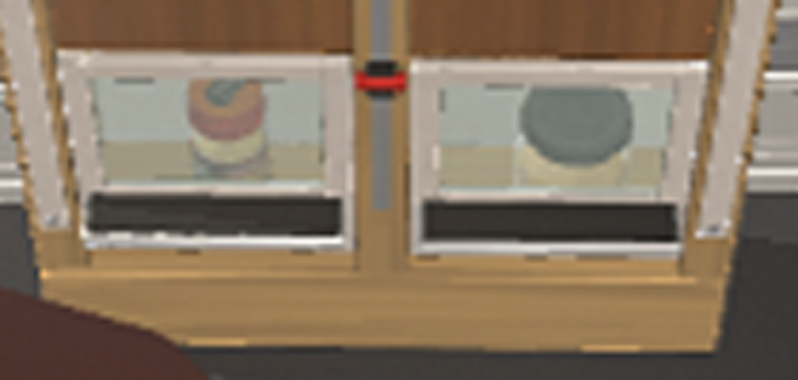

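```bash
cat > cab.py <<'E'
from h import *
from scipy.optimize import least_squares
np.set_printoptions(precision=4,suppress=True)
m=eyes.camera_model('top')
Z=lambda x,y:((300+x/3.8+.5)/1.5-.5,(230+y/3.8+.5)/1.5-.5)
pts=[((-.052,.205,.085),Z(42,272)),((-.052,-.205,.085),Z(725,282)),((-.052,-.205,0),Z(716,349)),((-.052,.205,0),(208,213.5))]
def tf(c,P): a=c[2];P=np.atleast_2d(P);return np.c_[c[0]+P[:,0]*np.cos(a)-P[:,1]*np.sin(a),c[1]+P[:,0]*np.sin(a)+P[:,1]*np.cos(a),P[:,2]]
L=np.array([a for a,_ in pts]);I=np.array([b for _,b in pts])
s=least_squares(lambda c:(proj(m,tf(c,L))-I).ravel(),[.52,0,0]);c=s.x
if __name__=='__main__':
    print('cab',c,np.degrees(c[2]),s.fun)
    def oncab(px,xc):  # ray to plane x_cab=xc ; return cab coords
        o,d=ray(m,px);ca,sa=np.cos(c[2]),np.sin(c[2]);R=np.array([[ca,sa,0],[-sa,ca,0],[0,0,1]])
        o2=R@(o-[c[0],c[1],0]);d2=R@d; t=(xc-o2[0])/d2[0]; return o2+t*d2
    print('mark', oncab(Z(381,82),-.062), oncab(Z(381,82),-.066), 'rows', oncab(Z(381,72),-.062), oncab(Z(381,93),-.062))
    for n,px in (('Ltop front edge L',Z(84,238)),('L R',Z(350,240)),('R L',Z(412,247)),('R R',Z(684,249)),('R bot mid',Z(548,257)),('L bot mid',Z(220,249)),('Rstrip front L',Z(425,240))):
        print(n,[oncab(px,x) for x in (-.07,-.075,-.082)])
    print('proj lip R shut', )
    for xf in (-.062,-.072,-.082):
        for h in (0,.03):
            P=tf(c,[(xf,-.02,.137+h),(xf,-.17,.137+h),(xf,-.095,.127+h)]);print(xf,h,[( (u[0]+.5)*1.5-.5-300, (u[1]+.5)*1.5-.5-230) for u in proj(m,P)] and np.array([(((u[0]+.5)*1.5-300.5)*3.8,((u[1]+.5)*1.5-230.5)*3.8) for u in proj(m,P)]).round(0).tolist())
E
python3 cab.py
```

```text
cab [ 0.5086  0.0015 -0.0335] -1.9166423926316978 [-0.7551 -0.8016  0.3026 -1.2668 -0.8168  1.3348  1.2964  0.8768]
mark [-0.062  -0.0011  0.2661] [-0.066  -0.0012  0.2707] rows [-0.062  -0.0011  0.2741] [-0.062  -0.0011  0.2573]
Ltop front edge L [array([-0.07  ,  0.17  ,  0.1378]), array([-0.075 ,  0.1689,  0.1443]), array([-0.082 ,  0.1673,  0.1534])]
L R [array([-0.07  ,  0.017 ,  0.1385]), array([-0.075 ,  0.0168,  0.145 ]), array([-0.082 ,  0.0165,  0.1541])]
R L [array([-0.07  , -0.0185,  0.1325]), array([-0.075 , -0.0185,  0.139 ]), array([-0.082 , -0.0185,  0.1482])]
R R [array([-0.07  , -0.174 ,  0.1332]), array([-0.075 , -0.173 ,  0.1398]), array([-0.082 , -0.1717,  0.1489])]
R bot mid [array([-0.07  , -0.0968,  0.1243]), array([-0.075 , -0.0964,  0.1309]), array([-0.082 , -0.0957,  0.1401])]
L bot mid [array([-0.07  ,  0.0922,  0.1287]), array([-0.075 ,  0.0915,  0.1352]), array([-0.082 ,  0.0906,  0.1444])]
Rstrip front L [array([-0.07  , -0.0259,  0.1392]), array([-0.075 , -0.0258,  0.1457]), array([-0.082 , -0.0258,  0.1548])]
proj lip R shut
-0.062 0 [[415.0, 231.0], [677.0, 234.0], [545.0, 243.0]]
-0.062 0.03 [[415.0, 199.0], [682.0, 201.0], [547.0, 211.0]]
-0.072 0 [[415.0, 245.0], [678.0, 248.0], [545.0, 257.0]]
-0.072 0.03 [[415.0, 213.0], [683.0, 215.0], [548.0, 225.0]]
-0.082 0 [[415.0, 259.0], [679.0, 262.0], [546.0, 271.0]]
-0.082 0.03 [[415.0, 227.0], [684.0, 229.0], [548.0, 239.0]]
```

```bash
cat > wc.py <<'E'
from cab import *
from scipy.spatial.transform import Rotation as Ro
# wrist cam rigid in tool from current call
s_=ctrl.sense();R_=Ro.from_euler('xyz',s_['eef_rot'],degrees=True).as_matrix();mw=eyes.camera_model('wrist')
V=np.array(mw['view']);Vt=V.copy();Vt[:3,:3]=V[:3,:3]@R_;Vt[:3,3]=V[:3,:3]@s_['ee_pos']+V[:3,3]
def wmodel(pos,R):
    W=np.eye(4);W[:3,:3]=Vt[:3,:3]@R.T;W[:3,3]=Vt[:3,3]-W[:3,:3]@pos; d=dict(mw);d['view']=W;return d
def tri(m1,p1,m2,p2):
    a,u=ray(m1,p1);b,v=ray(m2,p2);A=np.c_[u,-v];t=np.linalg.lstsq(A,b-a,rcond=None)[0];x,y=a+t[0]*u,b+t[1]*v
    return (x+y)/2,np.linalg.norm(x-y)
def tocab(P): ca,sa=np.cos(c[2]),np.sin(c[2]);return np.array([[ca,sa,0],[-sa,ca,0],[0,0,1]])@(P-[c[0],c[1],0])
E
python3 - <<'E'
from wc import *
im=cv2.imread('pics/wrist1.png');cv2.imwrite('pics/w1z.png',cv2.resize(im[40:330,405:545],None,fx=2,fy=2,interpolation=cv2.INTER_CUBIC))
E
```

```text
(no output)
```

View pics/w1z.png

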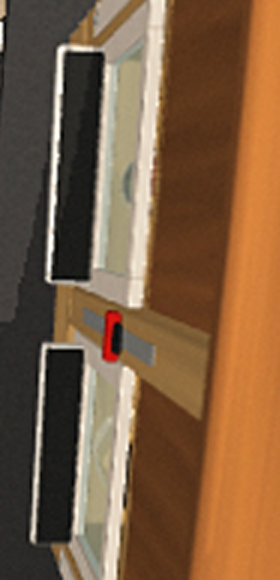

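```bash
python3 - <<'E'
from wc import *
from fs import fkj
q=np.radians([-13.579,1.736,28.577,115.639,.003,76.88]);t,R,_,_=fkj(q)
m1=wmodel(t,R)
U=lambda u,v:((405+u/2+.5)/1.5-.5,(40+v/2+.5)/1.5-.5)
for n,a,b in (('mark',U(110,336),Z(381,82)),('RlipL top',U(42,343),Z(412,247)),('RlipR top',U(30,543),Z(684,249)),('LlipR',U(46,282),Z(350,240)),('LlipL',U(56,45),Z(84,238))):
    P,e=tri(m1,a,m,b);print(n,P,e,tocab(P))
E
```

```text
mark [0.4429 0.0039 0.2698] 0.002771794963293012 [-0.0657  0.0002  0.2698]
RlipL top [ 0.4187 -0.0138  0.1577] 0.0004205990829748067 [-0.0893 -0.0183  0.1577]
RlipR top [ 0.4141 -0.1634  0.1556] 0.005848639848885673 [-0.0889 -0.168   0.1556]
LlipR [0.4204 0.0241 0.1621] 0.006947977926683769 [-0.0889  0.0197  0.1621]
LlipL [0.423  0.1712 0.1657] 0.0031971311345732815 [-0.0911  0.1667  0.1657]
```

```bash
sed -i "s/^seg,done,N=/s[-1]=(np.array([.335,-.165,.13]),0.,30)\nseg,done,N=/" nxt.py; python3 nxt.py 3 17 12 full
```

```text
now [0.244 0.329 0.981] head 32.5 pitch -5.6 q [-51.9 -35.3  35.3 115.8  82.1 179.9]
[{"dp": [-21, -28, -7], "roll": 0.06}, {"dp": [-21, -29, -5], "roll": 0.06}, {"dp": [-26, 25, 2], "roll": 0.06}, {"dp": [-26, 25, 0], "roll": 0.06}, {"dp": [-27, 24, -1], "roll": 0.06}, {"dp": [-27, 24, -2], "roll": 0.06}, {"dp": [-27, 23, -3], "roll": 0.06}, {"dp": [-28, 22, -4], "roll": 0.06}, {"dp": [-28, 22, -5], "roll": 0.06}, {"dp": [-29, 21, -6], "roll": 0.06}, {"dp": [-29, 20, -7], "roll": 0.06}, {"dp": [-29, 19, -8], "roll": 0.06}]
pred [0.322 0.23  0.818] head 36.8 pitch -7.0 q [-52.2 -35.3  -2.  115.8  82.9 179.9] next seg 4 done 10 clear 0.238
24 [0.389 0.085 0.556] head 35.3 pitch -8.2 q [-65.2 -15.3 -41.1 115.8  76.7 142.7] 0.05 dq [-2.8  4.2 -4.1  0.  -2.1 -8.6]
36 [ 0.343 -0.131  0.187] head 35.3 pitch -8.2 q [-88.6  46.7 -43.   75.9  55.3 117.1] 0.092 dq [-0.9  4.6  2.7 -1.6 -0.8 -0.4]
end 38 [ 0.335 -0.165  0.13 ] head 35.3 pitch -8.2 q [-90.   54.8 -36.8  74.4  53.8 116.4]
```

>>> servo_tool:
  steps:
    - {"dp": [-21,-28,-7],"roll": 0.06}
    - {"dp": [-21,-29,-5],"roll": 0.06}
    - {"dp": [-26,25,2],"roll": 0.06}
    - {"dp": [-26,25,0],"roll": 0.06}
    - {"dp": [-27,24,-1],"roll": 0.06}
    - {"dp": [-27,24,-2],"roll": 0.06}
    - {"dp": [-27,23,-3],"roll": 0.06}
    - {"dp": [-28,22,-4],"roll": 0.06}
    - {"dp": [-28,22,-5],"roll": 0.06}
    - {"dp": [-29,21,-6],"roll": 0.06}
    - {"dp": [-29,20,-7],"roll": 0.06}
    - {"dp": [-29,19,-8],"roll": 0.06}

```text
t: 13.45
ee_pos: [0.3205, 0.2304, 0.8165]
eef_rot: [-97.6, 6.9, 36.7]
force: [0.7, 0.0, -0.3]
finger_gap: -0.0002
```

```bash
python3 nxt.py 4 10 8 full; sed -i 's/36\/l/32\/l/' nxt.py; python3 nxt.py 4 10 8 full
```

```text
now [0.321 0.231 0.817] head 36.7 pitch -6.9 q [-52.4 -35.6  -2.3 115.8  83.  179.9]
[{"dp": [-30, 18, -9], "roll": 0.06}, {"dp": [-30, 17, -10], "roll": 0.06}, {"dp": [-31, 16, -10], "roll": 0.06}, {"dp": [-31, 15, -11], "roll": 0.06}, {"dp": [-31, 14, -11], "roll": 0.06}, {"dp": [-32, 13, -11], "roll": 0.06}, {"dp": [-32, 12, -12], "roll": 0.06}, {"dp": [-7, 28, -21], "roll": 0.0}]
pred [0.375 0.145 0.683] head 35.6 pitch -7.6 q [-57.5 -27.9 -23.7 115.8  81.8 173.4] next seg 5 done 1 clear 0.173
12 [0.389 0.085 0.555] head 35.2 pitch -8.1 q [-65.2 -15.4 -41.4 115.8  76.8 142.6] 0.051 dq [-2.8  4.2 -4.2  0.  -2.1 -8.6]
24 [ 0.343 -0.132  0.186] head 35.2 pitch -8.1 q [-88.7  46.9 -42.9  75.9  55.3 117. ] 0.092 dq [-0.9  4.6  2.7 -1.6 -0.8 -0.4]
end 26 [ 0.334 -0.165  0.13 ] head 35.2 pitch -8.1 q [-90.2  54.9 -36.8  74.4  53.8 116.4]
now [0.321 0.231 0.817] head 36.7 pitch -6.9 q [-52.4 -35.6  -2.3 115.8  83.  179.9]
[{"dp": [-26, 16, -8], "roll": 0.06}, {"dp": [-27, 15, -9], "roll": 0.06}, {"dp": [-27, 14, -9], "roll": 0.06}, {"dp": [-28, 13, -9], "roll": 0.06}, {"dp": [-28, 12, -10], "roll": 0.06}, {"dp": [-28, 11, -10], "roll": 0.06}, {"dp": [-29, 10, -10], "roll": 0.06}, {"dp": [-7, 25, -19], "roll": 0.0}]
pred [0.373 0.151 0.691] head 36.0 pitch -7.0 q [-56.6 -28.3 -23.1 115.8  82.5 174.1] next seg 5 done 1 clear 0.181
12 [0.389 0.102 0.578] head 35.6 pitch -7.5 q [-62.4 -18.2 -39.  115.8  79.1 147.6] 0.068 dq [-1.9  3.3 -3.8  0.  -1.4 -7.2]
24 [ 0.348 -0.094  0.248] head 35.6 pitch -7.6 q [-87.2  38.1 -48.1  80.1  56.5 116.3] 0.087 dq [-0.9  4.6  2.  -2.3 -0.9 -0.4]
end 29 [ 0.335 -0.165  0.13 ] head 35.6 pitch -7.6 q [-90.   55.6 -36.2  75.3  53.7 115.2]
```

>>> servo_tool:
  steps:
    - {"dp": [-26,16,-8],"roll": 0.06}
    - {"dp": [-27,15,-9],"roll": 0.06}
    - {"dp": [-27,14,-9],"roll": 0.06}
    - {"dp": [-28,13,-9],"roll": 0.06}
    - {"dp": [-28,12,-10],"roll": 0.06}
    - {"dp": [-28,11,-10],"roll": 0.06}
    - {"dp": [-29,10,-10],"roll": 0.06}
    - {"dp": [-7,25,-19],"roll": 0.0}

```text
t: 14.12
ee_pos: [0.3734, 0.1496, 0.6913]
eef_rot: [-75.3, 6.9, 35.9]
force: [0.1, -1.0, 0.5]
finger_gap: -0.0002
```

```bash
python3 nxt.py 5 1 12 full
```

```text
now [0.374 0.15  0.692] head 35.9 pitch -6.9 q [-56.7 -28.3 -22.9 115.8  82.6 174.1]
[{"dp": [-7, 25, -19], "roll": 0.0}, {"dp": [-8, 25, -18], "roll": 0.0}, {"dp": [-8, 25, -18], "roll": 0.0}, {"dp": [-8, 25, -18], "roll": 0.0}, {"dp": [-8, 25, -18], "roll": 0.0}, {"dp": [-9, 25, -18], "roll": 0.0}, {"dp": [-9, 25, -18], "roll": 0.0}, {"dp": [-9, 25, -18], "roll": 0.0}, {"dp": [-9, 25, -18], "roll": 0.0}, {"dp": [-9, 25, -18], "roll": 0.0}, {"dp": [-9, 25, -18], "roll": 0.0}, {"dp": [-9, 25, -18], "roll": 0.0}]
pred [ 0.362 -0.028  0.359] head 35.5 pitch -7.5 q [-82.9  18.8 -53.1  92.6  60.7 118.3] next seg 5 done 13 clear 0.037
end 21 [ 0.335 -0.165  0.13 ] head 35.5 pitch -7.5 q [-90.   55.7 -36.3  75.2  53.7 115. ]
```

>>> servo_tool:
  steps:
    - {"dp": [-7,25,-19],"roll": 0.0}
    - {"dp": [-8,25,-18],"roll": 0.0}
    - {"dp": [-8,25,-18],"roll": 0.0}
    - {"dp": [-8,25,-18],"roll": 0.0}
    - {"dp": [-8,25,-18],"roll": 0.0}
    - {"dp": [-9,25,-18],"roll": 0.0}
    - {"dp": [-9,25,-18],"roll": 0.0}
    - {"dp": [-9,25,-18],"roll": 0.0}
    - {"dp": [-9,25,-18],"roll": 0.0}
    - {"dp": [-9,25,-18],"roll": 0.0}
    - {"dp": [-9,25,-18],"roll": 0.0}
    - {"dp": [-9,25,-18],"roll": 0.0}

```text
t: 15.12
ee_pos: [0.3613, -0.0294, 0.3559]
eef_rot: [-75.4, 7.5, 35.6]
force: [-0.3, -0.7, 0.5]
finger_gap: -0.0002
```

```bash
python3 nxt.py 5 13 12 full;python3 look.py top top4; python3 look.py wrist wrist4; python3 st.py
```

```text
now [ 0.362 -0.03   0.357] head 35.6 pitch -7.5 q [-83.   19.2 -53.1  92.2  60.5 118.2]
end 9 [ 0.335 -0.165  0.13 ] head 35.6 pitch -7.5 q [-89.9  55.6 -36.2  75.3  53.8 115.1]
15.2167 [ 0.362 -0.031  0.355] [-83.056  19.603 -53.017  92.2    60.594 118.195] [0.358 0.974 1.638]
[[ 0.807 -0.25  -0.534]
 [ 0.576  0.137  0.806]
 [-0.129 -0.958  0.255]]
```

View pics/top4.png

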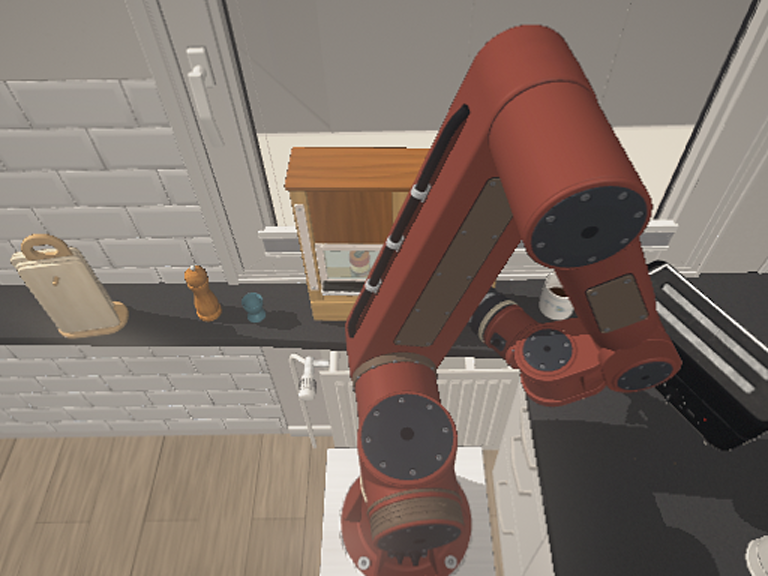

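View pics/wrist4.png

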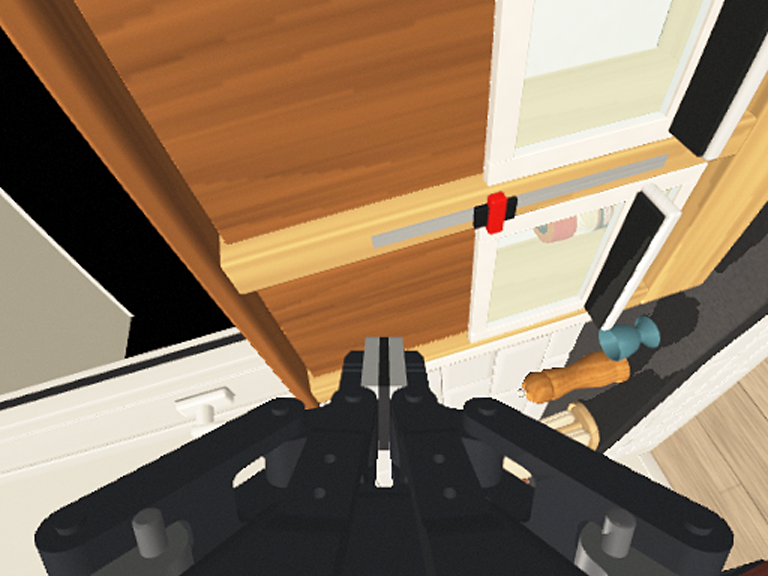

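```bash
python3 - <<'E'
from wc import *
from fs import *
q=np.radians(s_['joint_positions'])
for Q in (q,np.radians([-89.9,55.6,-36.2,75.3,53.8,115])):
    t,R,_,o=fkj(Q);print(desc(Q));print(np.array(o))
im=cv2.imread('pics/wrist4.png');cv2.imwrite('pics/w4z.png',cv2.resize(im[0:340,460:768],None,fx=2.2,fy=1.76*1.25,interpolation=cv2.INTER_CUBIC)[:600])
E
```

```text
[ 0.362 -0.031  0.356] head 35.5 pitch -7.4 q [-83.1  19.6 -53.   92.2  60.6 118.2]
[[ 0.0725  0.0087  0.2977]
 [ 0.0932 -0.1613  0.7785]
 [ 0.114  -0.3324  0.4285]
 [ 0.1001 -0.218   0.3977]]
[ 0.335 -0.165  0.13 ] head 35.6 pitch -7.6 q [-89.9  55.6 -36.2  75.3  53.8 115. ]
[[ 0.073  -0.      0.2977]
 [ 0.0737 -0.4212  0.5861]
 [ 0.0738 -0.469   0.1989]
 [ 0.0736 -0.3525  0.1726]]
```

View pics/w4z.png

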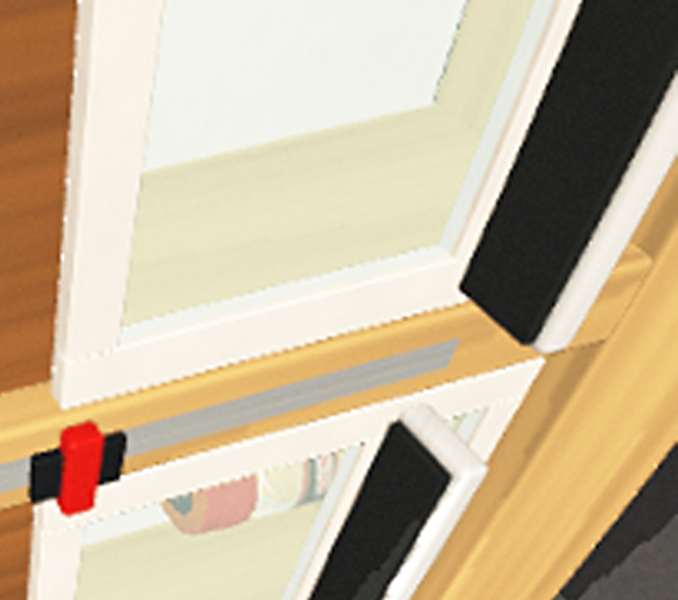

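```bash
python3 - <<'E'
from wc import *
m4=wmodel(s_['ee_pos'],R_)
U=lambda u,v:((460+u/2.2+.5)/1.5-.5,(v/2.2+.5)/1.5-.5)
for n,a,b in (('mark',U(80,470),Z(381,82)),('strip corner',U(530,343),Z(425,241)),('lip bot corner',U(547,352),Z(413,256)),('sash R top-left',U(60,403),Z(412,60)),('Lsash topright',U(36,520),Z(352,56)),('Lstrip corner',U(447,478),Z(341,234))):
    P,e=tri(m4,a,m,b);print(n,P,round(e,4),tocab(P))
E
```

```text
mark [0.4481 0.002  0.2664] 0.0029 [-0.0604 -0.0016  0.2664]
strip corner [ 0.4261 -0.0214  0.1574] 0.005 [-0.0816 -0.0256  0.1574]
lip bot corner [ 0.4266 -0.0145  0.1461] 0.0086 [-0.0814 -0.0188  0.1461]
sash R top-left [ 0.4588 -0.0143  0.2696] 0.0001 [-0.0492 -0.0175  0.2696]
Lsash topright [0.4523 0.0181 0.2789] 0.0026 [-0.0568  0.0147  0.2789]
Lstrip corner [0.4288 0.0258 0.1605] 0.0035 [-0.0805  0.0216  0.1605]
```

```bash
cat > go.py <<'E'
# go.py x y z step nmax roll  : rows from the actual state
import sys,json
from fs import *
from workcell import ctrl
X=np.array(list(map(float,sys.argv[1:4])));step=float(sys.argv[4]);N=int(sys.argv[5]);roll=float(sys.argv[6]) if len(sys.argv)>6 else 0
s=ctrl.sense();q=np.clip(np.radians(s['joint_positions']),lo,hi);print('now',desc(q),s['force'].round(2));out=[]
for k in range(N):
    t,R,_,_=fkj(q);e=1000*(X-t);l=np.linalg.norm(e)
    if l<1: break
    dp=np.round(R.T@e*min(1,step/l),1);pq=q;q=row(q,dp,roll);out.append({"dp":dp.tolist(),"roll":roll})
print(json.dumps(out));print(len(out),'pred',desc(q),'dq',np.degrees(q-pq).round(1))
E
python3 go.py .335 -.165 .108 32 12 -.026
```

```text
now [ 0.362 -0.031  0.356] head 35.5 pitch -7.4 q [-83.1  19.6 -53.   92.2  60.6 118.2] [0.36 0.97 1.64]
[{"dp": [-7.6, 25.6, -17.7], "roll": -0.026}, {"dp": [-7.6, 26.0, -17.0], "roll": -0.026}, {"dp": [-7.6, 26.4, -16.4], "roll": -0.026}, {"dp": [-7.6, 26.9, -15.7], "roll": -0.026}, {"dp": [-7.6, 27.3, -15.0], "roll": -0.026}, {"dp": [-7.6, 27.6, -14.2], "roll": -0.026}, {"dp": [-7.6, 28.0, -13.5], "roll": -0.026}, {"dp": [-7.5, 28.3, -12.8], "roll": -0.026}, {"dp": [-6.4, 24.3, -10.2], "roll": -0.026}]
9 pred [ 0.335 -0.165  0.108] head 35.5 pitch -7.4 q [-90.   58.5 -35.5  73.4  53.8 101.7] dq [-0.4  3.2  2.7 -0.3 -0.4 -1.7]
```

>>> servo_tool:
  steps:
    - {"dp": [-8,26,-18],"roll": -0.026}
    - {"dp": [-8,26,-17],"roll": -0.026}
    - {"dp": [-8,26,-16],"roll": -0.026}
    - {"dp": [-8,27,-16],"roll": -0.026}
    - {"dp": [-8,27,-15],"roll": -0.026}
    - {"dp": [-8,28,-14],"roll": -0.026}
    - {"dp": [-8,28,-13],"roll": -0.026}
    - {"dp": [-7,26,-12],"roll": -0.026}
    - {"dp": [-6,20,-9],"roll": -0.026}
    - {"dp": [0,4,0],"roll": -0.026}

```text
t: 16.05
ee_pos: [0.3322, -0.1645, 0.1108]
eef_rot: [-90.4, 7.6, 35.5]
force: [0.6, 1.2, 0.7]
finger_gap: 0.0001
```

```bash
python3 look.py wrist wrist5; python3 st.py; python3 go.py .438 -.088 .108 20 12 0
```

```text
16.1 [ 0.332 -0.164  0.112] [-90.339  57.874 -35.864  73.543  53.436  99.861] [-0.136  0.414 -0.497]
[[ 0.807 -0.103 -0.582]
 [ 0.576 -0.082  0.813]
 [-0.131 -0.991 -0.007]]
now [ 0.333 -0.164  0.112] head 35.5 pitch -7.5 q [-90.3  57.9 -35.9  73.5  53.4  99.9] [-0.14  0.41 -0.5 ]
[{"dp": [19.9, -2.0, 0.1], "roll": 0.0}, {"dp": [19.9, -2.0, 0.1], "roll": 0.0}, {"dp": [19.9, -2.0, 0.1], "roll": 0.0}, {"dp": [19.9, -2.0, 0.1], "roll": 0.0}, {"dp": [19.9, -2.0, 0.0], "roll": 0.0}, {"dp": [19.9, -2.0, 0.1], "roll": 0.0}, {"dp": [9.9, -1.0, 0.0], "roll": 0.0}]
7 pred [ 0.438 -0.088  0.108] head 35.5 pitch -7.5 q [-70.3  54.7 -42.8  56.6  72.5 114.4] dq [ 1.7 -0.5 -0.5 -2.2  1.6  2.3]
```

View pics/wrist5.png

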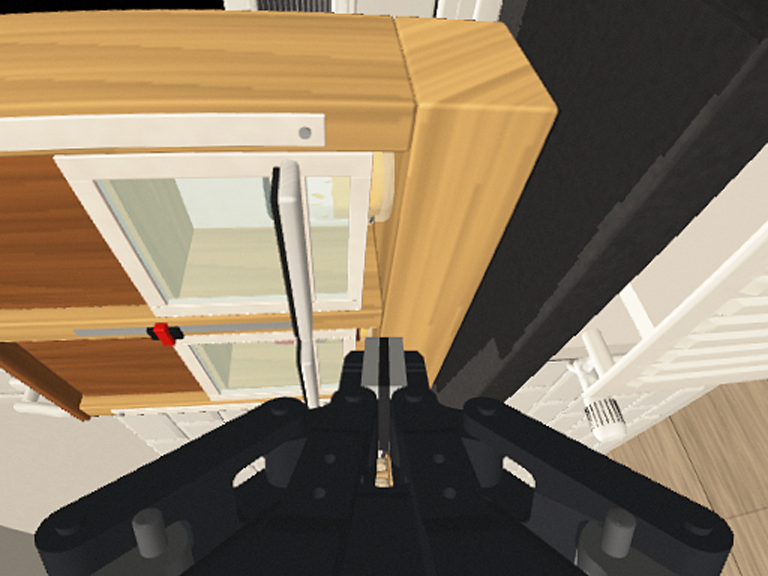

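The wrist view (up is left) shows the right lip edge at x≈300–315, just above the fingertips at x≈345–425, with free space under it. Sliding in beneath it now.

>>> servo_tool:
  steps:
    - {"dp": [15,-1,0],"roll": 0}
    - {"dp": [20,-1,0],"roll": 0}
    - {"dp": [20,-2,0],"roll": 0}
    - {"dp": [20,-2,0],"roll": 0}
    - {"dp": [20,-2,0],"roll": 0}
    - {"dp": [16,-2,0],"roll": 0}
    - {"dp": [10,-1,0],"roll": 0}
    - {"dp": [6,0,0],"roll": 0}
    - {"dp": [3,0,0],"roll": 0}

```text
t: 16.85
ee_pos: [0.4387, -0.0856, 0.1078]
eef_rot: [-90.2, 7.5, 35.6]
force: [0.6, -0.5, 0.9]
finger_gap: -0.0003
```

```bash
python3 look.py wrist wrist6; python3 look.py top top6; python3 st.py
```

```text
16.95 [ 0.438 -0.086  0.107] [-69.993  54.728 -42.877  56.263  72.75  114.888] [-0.155  0.666 -0.447]
[[ 0.806 -0.104 -0.582]
 [ 0.577 -0.079  0.813]
 [-0.131 -0.991 -0.004]]
```

View pics/wrist6.png

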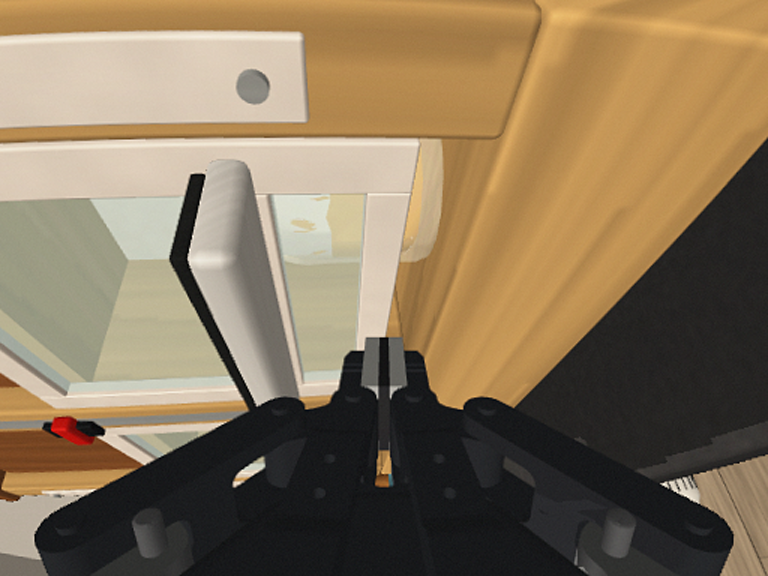

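View pics/top6.png

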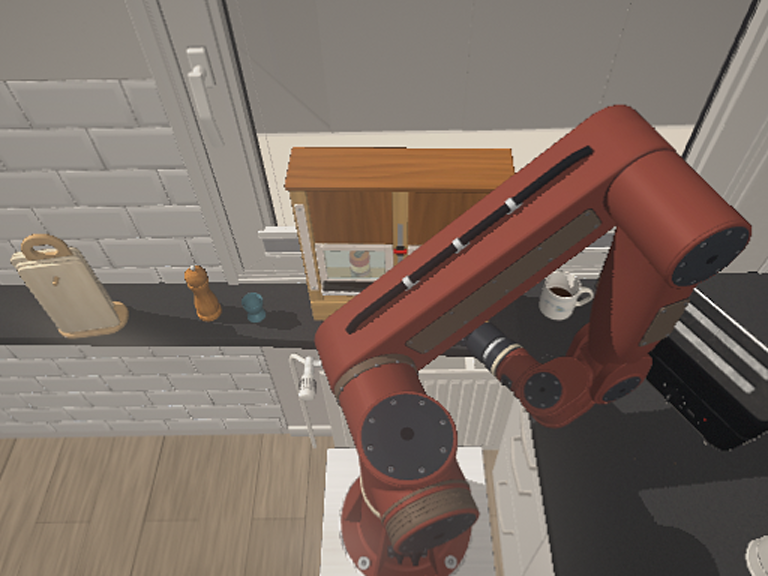

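>>> servo_tool:
  steps:
    - {"dp": [-0.3,-2,0],"roll": 0}
    - {"dp": [-0.5,-4,0],"roll": 0}
    - {"dp": [-0.5,-4,0],"roll": 0}
    - {"dp": [-0.4,-3,0],"roll": 0}
    - {"dp": [-0.4,-3,0],"roll": 0}
    - {"dp": [-0.4,-3,0],"roll": 0}

```text
t: 17.45
ee_pos: [0.4381, -0.0867, 0.1263]
eef_rot: [-90.2, 7.5, 35.5]
force: [0.5, -0.0, 0.1]
finger_gap: -0.0002
```

>>> servo_tool:
  steps:
    - {"dp": [-0.4,-3,0],"roll": 0}
    - {"dp": [-0.4,-3,0],"roll": 0}

```text
t: 17.62
ee_pos: [0.4381, -0.0866, 0.1321]
eef_rot: [-90.2, 7.5, 35.5]
force: [-0.7, -0.7, -4.2]
finger_gap: -0.0002
```

Contact was felt at TCP z ≈ 0.131 (−4.2 N). Lifting smoothly.

>>> servo_tool:
  steps:
    - {"dp": [-0.4,-3,0],"roll": 0}
    - {"dp": [-0.5,-4,0],"roll": 0}
    - {"dp": [-0.6,-4.5,0],"roll": 0}
    - {"dp": [-0.7,-5,0],"roll": 0}
    - {"dp": [-0.7,-5,0],"roll": 0}
    - {"dp": [-0.7,-5,0],"roll": 0}
    - {"dp": [-0.7,-5,0],"roll": 0}
    - {"dp": [-0.7,-5,0],"roll": 0}
    - {"dp": [-0.7,-5,0],"roll": 0}
    - {"dp": [-0.7,-5,0],"roll": 0}
    - {"dp": [-0.7,-5,0],"roll": 0}
    - {"dp": [-0.7,-5,0],"roll": 0}

```text
t: 18.62
ee_pos: [0.4377, -0.0865, 0.1896]
eef_rot: [-90.2, 7.5, 35.5]
force: [2.4, -0.4, -4.1]
finger_gap: 0.0002
```

>>> servo_tool:
  steps:
    - {"dp": [-0.7,-5,0],"roll": 0}
    - {"dp": [-0.7,-5,0],"roll": 0}
    - {"dp": [-0.7,-5,0],"roll": 0}
    - {"dp": [-0.7,-5,0],"roll": 0}
    - {"dp": [-0.6,-4.5,0],"roll": 0}
    - {"dp": [-0.5,-4,0],"roll": 0}
    - {"dp": [-0.4,-3,0],"roll": 0}
    - {"dp": [-0.3,-2,0],"roll": 0}
    - {"dp": [-0.1,-1,0],"roll": 0}

```text
t: 19.37
ee_pos: [0.4375, -0.0865, 0.2242]
eef_rot: [-90.2, 7.5, 35.5]
force: [0.6, 0.6, -4.2]
finger_gap: 0.0002
```

```bash
python3 st.py; python3 look.py top top7;python3 look.py wrist wrist7
```

```text
19.3667 [ 0.437 -0.086  0.224] [-70.161  38.922 -44.463  70.707  72.658 114.713] [ 0.583  0.551 -4.201]
[[ 0.807 -0.104 -0.581]
 [ 0.576 -0.078  0.814]
 [-0.13  -0.991 -0.003]]
```

View pics/wrist7.png

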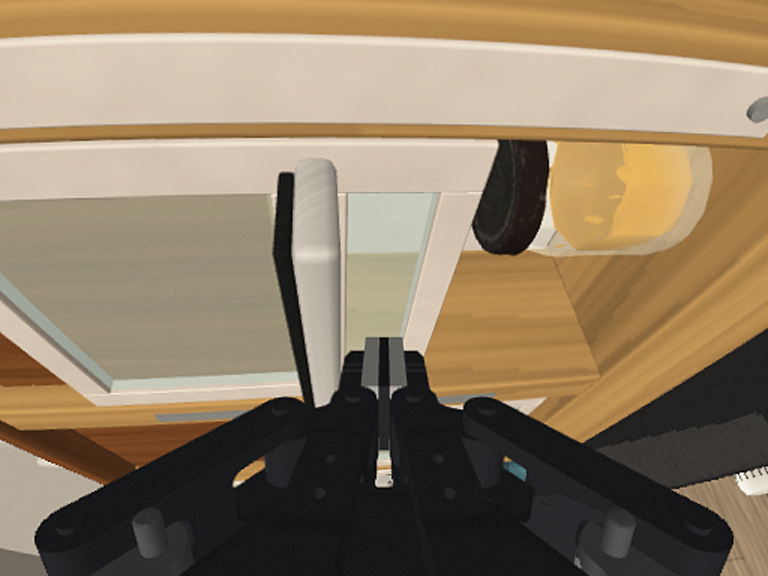

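View pics/top7.png

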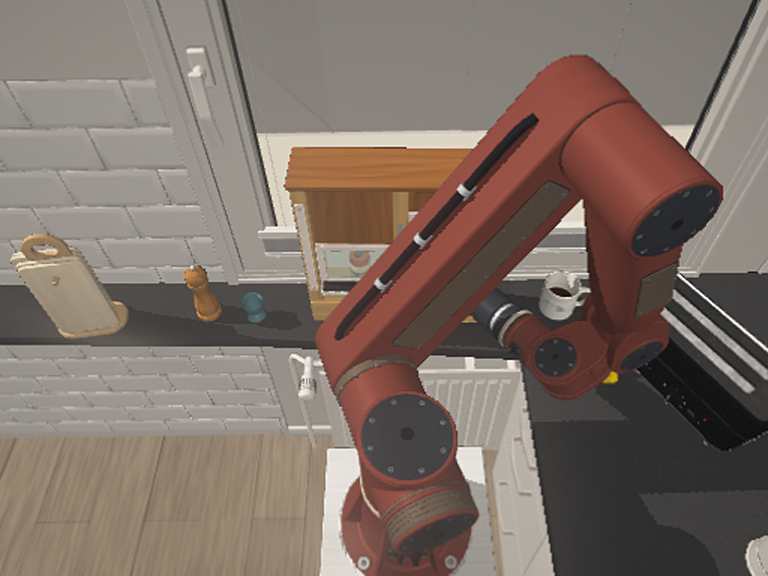

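```bash
python3 - <<'E'
from wc import *
mw=eyes.camera_model('wrist')
def oncabp(mm,px,ax,val):
    o,d=ray(mm,px);ca,sa=np.cos(c[2]),np.sin(c[2]);R=np.array([[ca,sa,0],[-sa,ca,0],[0,0,1]])
    o2=R@(o-[c[0],c[1],0]);d2=R@d;return o2+(val-o2[ax])/d2[ax]*d2
B=lambda u,v:((u+.5)/1.5-.5,(v+.5)/1.5-.5)
for px in [(296,252),(338,252),(318,250),(300,165),(336,163)]:
    print(px,'y=-.17',oncabp(mw,B(*px),1,-.17),'x=-.082',oncabp(mw,B(*px),0,-.082))
E
```

```text
(296, 252) y=-.17 [-0.0795 -0.17    0.2474] x=-.082 [-0.082  -0.173   0.2471]
(338, 252) y=-.17 [-0.0798 -0.17    0.239 ] x=-.082 [-0.082  -0.1727  0.2391]
(318, 250) y=-.17 [-0.0791 -0.17    0.243 ] x=-.082 [-0.082  -0.1734  0.2429]
(300, 165) y=-.17 [-0.0523 -0.17    0.2471] x=-.082 [-0.082  -0.1938  0.2448]
(336, 163) y=-.17 [-0.0517 -0.17    0.2385] x=-.082 [-0.082  -0.1941  0.2393]
```

```bash
python3 - <<'E'
from wc import *
from fs import fkj
def oncabp(mm,px,ax,val):
    o,d=ray(mm,px);ca,sa=np.cos(c[2]),np.sin(c[2]);R=np.array([[ca,sa,0],[-sa,ca,0],[0,0,1]])
    o2=R@(o-[c[0],c[1],0]);d2=R@d;return o2+(val-o2[ax])/d2[ax]*d2
im=cv2.cvtColor(cv2.imread('pics/wrist4.png'),cv2.COLOR_BGR2RGB).astype(int)
mk=(im[...,0]>150)&(im[...,1]<60)&(im[...,2]<60);ys,xs=np.nonzero(mk);print(xs.min(),xs.max(),ys.min(),ys.max(),xs.mean(),ys.mean(),mk.sum())
B=lambda u,v:((u+.5)/1.5-.5,(v+.5)/1.5-.5)
t,R,_,_=fkj(np.radians([-83.056,19.603,-53.017,92.2,60.594,118.195]));m4=wmodel(t,R)
for x in (-.058,-.062,-.066): print(x,oncabp(m4,B(xs.mean(),ys.mean()),0,x))
# other wrist views: wrist5 (q at 16.1)
im=cv2.cvtColor(cv2.imread('pics/wrist5.png'),cv2.COLOR_BGR2RGB).astype(int)
mk=(im[...,0]>150)&(im[...,1]<60)&(im[...,2]<60);ys,xs=np.nonzero(mk);print(xs.mean(),ys.mean(),mk.sum())
t,R,_,_=fkj(np.radians([-90.339,57.874,-35.864,73.543,53.436,99.861]));m5=wmodel(t,R)
for x in (-.058,-.062,-.066): print(x,oncabp(m5,B(xs.mean(),ys.mean()),0,x))
im=cv2.cvtColor(cv2.imread('pics/wrist6.png'),cv2.COLOR_BGR2RGB).astype(int)
mk=(im[...,0]>150)&(im[...,1]<60)&(im[...,2]<60);ys,xs=np.nonzero(mk);print(xs.mean(),ys.mean(),mk.sum())
t,R,_,_=fkj(np.radians([-69.993,54.728,-42.877,56.263,72.75,114.888]));m6=wmodel(t,R)
for x in (-.058,-.062,-.066): print(x,oncabp(m6,B(xs.mean(),ys.mean()),0,x))
E
```

```text
486 507 192 232 496.0425196850394 211.7023622047244 635
-0.058 [-0.058  -0.002   0.2673]
-0.062 [-0.062  -0.0066  0.2695]
-0.066 [-0.066  -0.0111  0.2717]
162.38888888888889 333.97222222222223 252
-0.058 [-0.058  -0.0024  0.2673]
-0.062 [-0.062  -0.0094  0.2643]
-0.066 [-0.066  -0.0165  0.2612]
65.71532846715328 430.8978102189781 411
-0.058 [-0.058  -0.0046  0.2676]
-0.062 [-0.062  -0.0169  0.26  ]
-0.066 [-0.066  -0.0292  0.2524]
```

All views put the mark at z ≈ 0.267 and the lip's mid-thickness now at 0.243, so 24 mm remain.

>>> servo_tool:
  steps:
    - {"dp": [-0.3,-2,0],"roll": 0}
    - {"dp": [-0.5,-4,0],"roll": 0}
    - {"dp": [-0.5,-4,0],"roll": 0}
    - {"dp": [-0.5,-4,0],"roll": 0}
    - {"dp": [-0.5,-4,0],"roll": 0}
    - {"dp": [-0.4,-3,0],"roll": 0}
    - {"dp": [-0.3,-2,0],"roll": 0}
    - {"dp": [-0.1,-1,0],"roll": 0}
    - {"dp": [0,0,0],"roll": 0}

```text
t: 20.22
ee_pos: [0.4375, -0.0865, 0.2483]
eef_rot: [-90.2, 7.5, 35.5]
force: [0.8, 0.5, -1.8]
finger_gap: 0.0
```

```bash
python3 st.py; python3 look.py wrist wrist8
```

```text
20.2167 [ 0.438 -0.086  0.248] [-70.157  35.731 -44.192  74.155  72.674 114.722] [ 0.85   0.546 -1.818]
[[ 0.807 -0.104 -0.581]
 [ 0.576 -0.078  0.814]
 [-0.13  -0.991 -0.003]]
```

View pics/wrist8.png

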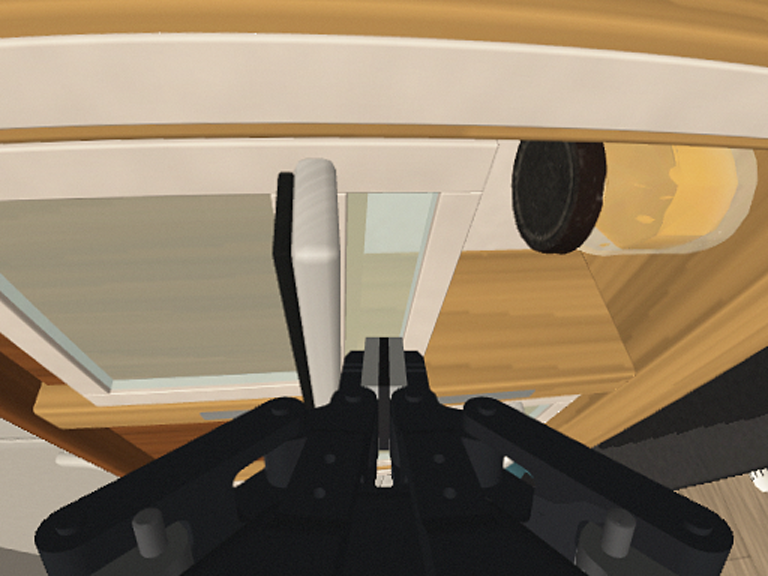

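The lip sits unchanged on the fingertips, so its centre should be at about 0.267. Lowering the hand off it, then backing out.

>>> servo_tool:
  steps:
    - {"dp": [0.3,2,0],"roll": 0}
    - {"dp": [0.5,4,0],"roll": 0}
    - {"dp": [0.7,5,0],"roll": 0}
    - {"dp": [0.7,5,0],"roll": 0}
    - {"dp": [-4,3,0],"roll": 0}
    - {"dp": [-12,2,0],"roll": 0}
    - {"dp": [-20,3,0],"roll": 0}
    - {"dp": [-25,4,0],"roll": 0}
    - {"dp": [-25,4,0],"roll": 0}
    - {"dp": [-25,4,0],"roll": 0}
    - {"dp": [-15,2,0],"roll": 0}
    - {"dp": [-6,0,0],"roll": 0}

```text
t: 21.27
ee_pos: [0.3275, -0.1661, 0.2268]
eef_rot: [-90.2, 7.5, 35.4]
force: [-0.5, -0.3, -0.3]
finger_gap: -0.0
```

```bash
python3 st.py; python3 look.py wrist wrist9; python3 - <<'E'
from h import *
print(eyes.camera_model('wrist')['view'].tolist())
E
python3 look.py top top9
```

```text
21.2667 [ 0.328 -0.166  0.227] [-91.201  43.612 -37.976  86.022  52.786  99.756] [-0.531 -0.294 -0.295]
[[ 0.809 -0.104 -0.579]
 [ 0.574 -0.078  0.815]
 [-0.13  -0.992 -0.003]]
[[-0.10411729712696792, -0.07782017771454572, -0.9915158134792663, 0.2442206626724805], [-0.787779414669287, 0.6149930507982121, 0.034454916822179237, 0.38322938418635855], [0.607094047296043, 0.7846830999902982, -0.12533654825040275, 0.11811546560652204], [0.0, 0.0, 0.0, 1.0]]
```

View pics/wrist9.png

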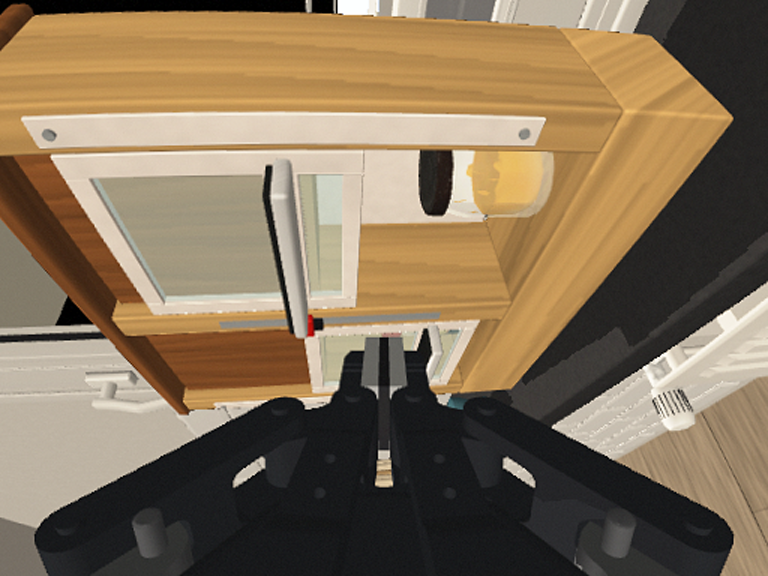

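View pics/top9.png

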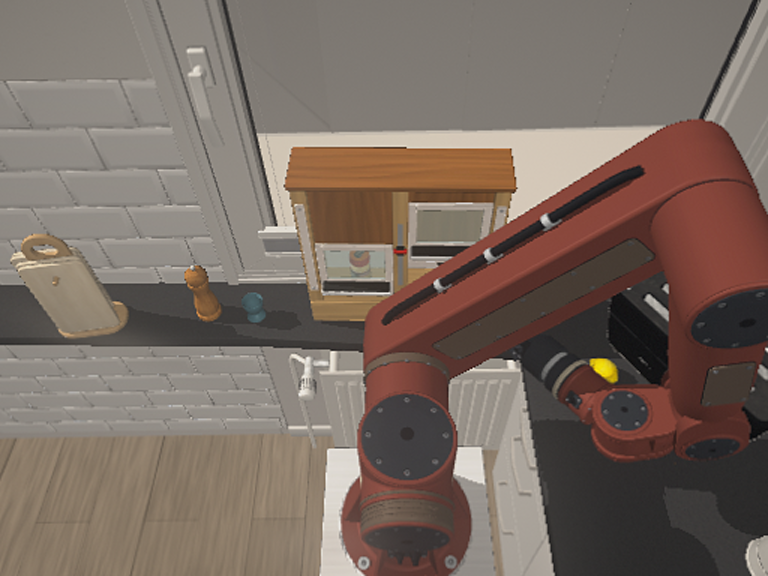

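```bash
python3 - <<'E'
import cv2,numpy as np
a=cv2.imread('pics/wrist9.png')[145:355,240:350];b=cv2.imread('pics/top9.png')[190:310,380:500]
a=cv2.resize(a,None,fx=2.8,fy=2.8,interpolation=cv2.INTER_CUBIC);b=cv2.resize(b,None,fx=4,fy=4,interpolation=cv2.INTER_CUBIC)
o=np.zeros((588,308+480,3),np.uint8);o[:a.shape[0],:308]=a;o[:480,308:]=b;cv2.imwrite('pics/c9.png',o)
E
```

```text
(no output)
```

View pics/c9.png

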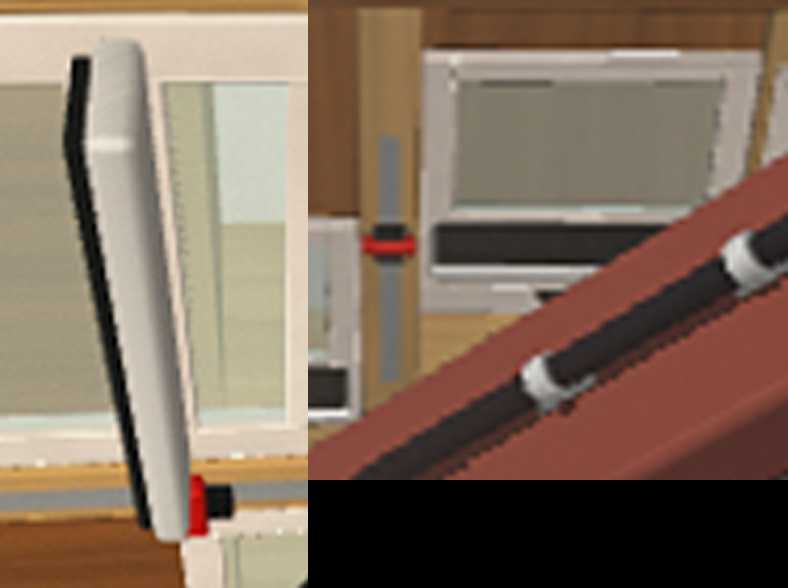

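```bash
python3 - <<'E'
from wc import *
mw=eyes.camera_model('wrist')
def oncabp(mm,px,ax,val):
    o,d=ray(mm,px);ca,sa=np.cos(c[2]),np.sin(c[2]);R=np.array([[ca,sa,0],[-sa,ca,0],[0,0,1]])
    o2=R@(o-[c[0],c[1],0]);d2=R@d;return o2+(val-o2[ax])/d2[ax]*d2
B=lambda u,v:((240+u/2.8+.5)/1.5-.5,(145+v/2.8+.5)/1.5-.5)
T=lambda u,v:((380+(u-308)/4+.5)/1.5-.5,(190+v/4+.5)/1.5-.5)
for n,px,y in (('Rend top',(90,148),-.17),('Rend bot',(135,148),-.17),('Lend top',(154,535),-.02),('Lend bot',(187,535),-.02)): print(n,oncabp(mw,B(*px),1,y),oncabp(mw,B(*px),0,-.08))
print('top cam lip front-top',oncabp(m,T(432,266),0,-.08),'bot',oncabp(m,T(440,276),0,-.08),'mark',oncabp(m,T(389,245),0,-.058))
print('mark now',oncabp(m,T(389,245),0,-.062))
mx=cv2.imread('pics/top9.png').astype(int)-cv2.imread('pics/top3.png').astype(int)
for n,(x0,y0,x1,y1) in dict(left=(305,195,398,310),mug_na=(10,230,300,340)).items(): print(n,abs(mx[y0:y1,x0:x1]).max(2).__gt__(60).sum())
print(ctrl.sense()['t'])
E
```

```text
Rend top [-0.0812 -0.17    0.2714] [-0.08   -0.1689  0.2716]
Rend bot [-0.0814 -0.17    0.2635] [-0.08   -0.1687  0.2636]
Lend top [-0.0771 -0.02    0.2732] [-0.08   -0.0252  0.2727]
Lend bot [-0.0776 -0.02    0.264 ] [-0.08   -0.0243  0.2637]
top cam lip front-top [-0.08   -0.0228  0.272 ] bot [-0.08   -0.0269  0.2644] mark [-0.058  -0.001   0.2626]
mark now [-0.062  -0.0011  0.2671]
left 38
mug_na 10416
21.3667
```

```bash
python3 - <<'E'
from workcell import workorder,ctrl
print(ctrl.sense()['force']); print(workorder.sign_off())
E
```

```text
[-0.62903851 -0.01821116  0.20932331]
the job is handed in; nothing more can be done
None
```

The right sash, the one in front of the honey jar, is up with its lip level with the red mark, and the job is handed in. The moves only turn the tool about its own axis. To get the downward hand level, I drove the arm against its joint limits, then pushed the sash up from under the lip with the shut fingertips, at about 4 N and no more than 60 mm/s. The hand then dropped off the lip and backed about 9 cm clear.

**Final checks**
- **Height:** the lip's mid-thickness measures 0.268 m. The mark measures 0.267 m from the wrist views and 0.263–0.267 m from the top camera. That is a gap of 1 to 5 mm against the 10 mm allowed.
- **The rest of the scene:** the left sash and the spice jar look unchanged, and the lemon, pepper mill and egg cup are where they were. The honey jar is still standing in the bay.
- **Wrist force:** about zero at hand-in, so the hand was touching nothing.

**Doubts**
- **Early force spike:** at about 2.1 s, joint 4 ran into its upper limit. It read 115.87° against 115.85°, and the wrist force read about 115 N against the 120 N limit. I only saw the value at the end of that move, so a higher peak can't be ruled out. I kept later limit contacts gentle.
- **Joints held at limits:** joint 4 and others (joints 2 and 6, for example) stayed right at their limits during the turning moves.
- **Mug:** the arm hid it in the last top picture. It was in its place in the top view about two seconds earlier, just before the last part of the lift.

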